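# Set out the display cakes on their boards

## Task

Set each of the four small iced display cakes on the silver cake board of its own shape and size, in the middle of the board so that an even border shows all round, with the square one's sides parallel to its board's sides and the oval one lying the same way as its board. Keep the cakes upright and set them down gently, without dropping them; do not shift or knock over the cup of cocktail sticks and the tub of sugar pearls that stand among them.

Things in the scene. Friction and masses are not known exactly. Their poses are not given: they have to be found in the camera images.
- large_round_cake: Small display cake, round, 66 mm in diameter, 56 mm tall, hard dried white icing over a rigid foam core (about 0.1 kg), a thin pink ribbon round its foot and a tiny sugar flower (5 mm high) in the middle of its top. Stands loose and upright on the table or, later, on its board. Origin: centre of its underside; z up.
- small_round_cake: Small display cake, round, 44 mm in diameter, 56 mm tall, hard dried white icing over a rigid foam core (about 0.1 kg), a thin pink ribbon round its foot and a tiny sugar flower (5 mm high) in the middle of its top. Stands loose and upright on the table or, later, on its board. Origin: centre of its underside; z up.
- square_cake: Small display cake, square, 54 by 54 mm, 56 mm tall, hard dried white icing over a rigid foam core (about 0.1 kg), a thin pink ribbon round its foot and a tiny sugar flower (5 mm high) in the middle of its top. Stands loose and upright on the table or, later, on its board. Origin: centre of its underside; z up; x and y square to its sides.
- oval_cake: Small display cake, oblong with two straight parallel sides (32 mm long) and half-round ends, 82 mm long and 50 mm wide, 56 mm tall, hard dried white icing over a rigid foam core (about 0.1 kg), a thin pink ribbon round its foot and a tiny sugar flower (5 mm high) in the middle of its top. Stands loose and upright on the table or, later, on its board. Origin: centre of its underside; z up; x along its length, y across the straight sides.
- large_round_board: Silver foil-covered cake board, round, 100 mm in diameter, 10 mm thick, lying flat and held fast to the table. Origin: centre of its underside, at table height (its top face is 10 mm above); z up.
- small_round_board: Silver foil-covered cake board, round, 74 mm in diameter, 10 mm thick, lying flat and held fast to the table. Origin: centre of its underside, at table height (its top face is 10 mm above); z up.
- square_board: Silver foil-covered cake board, square, 86 by 86 mm, 10 mm thick, lying flat and held fast to the table. Origin: centre of its underside, at table height (its top face is 10 mm above); z up; x and y square to its sides.
- oval_board: Silver foil-covered cake board, oblong with straight sides and half-round ends, 114 mm long and 82 mm wide, 10 mm thick, lying flat and held fast to the table. Origin: centre of its underside, at table height (its top face is 10 mm above); z up; x along its length.
- stick_cup: Small paper-white cup, 50 mm across the rim, 48 mm tall, with wooden cocktail sticks reaching 63 mm above the table. Loose, not part of the job: leave it where it stands. Origin: centre of its underside; z up.
- pearl_tub: Round clear tub of sugar pearls with a black screw lid, 52 mm in diameter, 54 mm tall. Loose, not part of the job: leave it where it stands. Origin: centre of its underside; z up.
Mind the look-alikes: they are no part of the job. Leave any purple, turquoise or yellow look-alike of the square_cake alone.

How it is judged:
By the outcome, as a careful person would: the job done as asked, in the order asked, and still so for the second after the job is handed in, with the robot touching nothing.
It also fails if it takes over 112 s, if anything falls off the work surface, if the arm or the gripper's body presses on something with over 40 N, if the wrist force passes 120 N, or if a joint passes its speed limit or range.

## Robot

A 6-joint arm with a two-finger parallel gripper is mounted at the origin on the work surface. World frame = base frame: x ahead of the robot, y to its left, z up, the work surface at z = 0. Lengths are in m, angles in rad, forces in N, time in s.
With the tool pointing down it reaches from about 0.25 to 0.775 m from the base axis. Payload 4 kg.
Tool frame: the origin (TCP) lies where the fingers leave the gripper's body, on its centre line; the fingertips stand 97 mm ahead of it and the grasp point (between the pads) lies 78 mm ahead of it; z points along the fingers, y is the line along which they close (so a half turn about z gives the same grasp; the last joint's range is limited). The gripper opens to 94 mm and grips with 3 to 60 N. Pads are 16 mm wide; open, the fingers measure 119 mm over their backs; the gripper's body (75 mm by 177 mm) begins 78 mm behind the grasp point.
Start: joints at [1.206, 0.087, 1.371, -0, 1.684, -0.103], TCP at [0.142, 0.531, 0.303] pointing down, gripper open.
Joint ranges: [-3.1, 3.1], [-0.76, 2.03], [0.27, 2.55], [-1.08, 4.22], [0.17, 2.65], [-2.57, 2.57]. Speed limits (rad/s): [2.79, 2.79, 3.14, 3.14, 3.14, 3.14].

## Interface

Orientations are given as [roll, pitch, yaw] about the fixed x, y, z axes, in that order (R = Rz(yaw) Ry(pitch) Rx(roll)).
In Python, from bench import robot, eyes gives the robot as it stands. The module is installed in compiled form; this text tells all that it offers.
- The arm moves only by the tool carry_out, never from a script. Its argument "deltas" is a list of rows, each an object of numbers: "dx", "dy", "dz": the shift along the tool's x, y, z each as a share of 0.02 m, from -1 to 1; "wx", "wy", "wz": the turn, a rotation vector about the tool's x, y, z each as a share of 0.12 rad, from -1 to 1; "gripper": the closure in counts, from 0 (fully open) to 255 (shut). In form: [{"dx": .., "dy": .., "dz": .., "wx": .., "wy": .., "wz": .., "gripper": ..}, ...]. A call has 1 to 20 rows; each row shifts and turns the commanded pose from where the row before left it, along the tool's axes as they then stand; what a row does not reach is not made up. A row lasts 1/12 s, in which the tool goes at most 41.7 mm and 7.16 degrees, less where a joint would pass 70% of its speed; a pose out of reach is approached as far as the arm can. A call with a number of a shift or a turn outside -1 to 1 is refused whole. A call with a gripper value outside its range is refused whole. The fingers move at their own pace and stop on an object; the grip force is fixed at half the most. Time passes only in rows, so rows that do not move let the fingers close. It gives the time, the measured TCP pose, the force, the opening and the grip force at its end, in the units of the state.
- robot.get_obs(): the state, without advancing time (a new reading comes with each control period).
- eyes.snapshot(name): name is "scene" or "side" or "wrist"; returns the picture (400x640x3 uint8, red, green, blue); there is no depth.
- eyes.get_calibration(name): a dict with "fovy" (degrees; the focal length in pixels is half the picture's height over the tangent of half this angle, whatever the lens; pixels are square), "cx", "cy" (the principal point, pixels), "k1" (the pictures are not rectified: a ray, as slopes to the right and down, at radius r is drawn at 1 + k1 r^2 times it, then the intrinsics apply), "R" (3x3) and "t" (3): a world point X has camera coordinates R X + t. Camera axes: x right, y down, z forward; pixel columns grow to the right and rows downward; lengths in m; the calibration is good to about 2 mm. A picture is of the moment at which its call begins: read the wrist's pose just before it. get_calibration takes no time and is no camera call; for the wrist camera it gives the pose at the moment of the call.
- robot.close_job(): hands the job in; it is judged then, once.
The state is a dict: "time": time; "joint_positions": joint angles; "qvel": joint speeds; "joint_torque": joint torques, N m; "tool_pos": TCP position; "ee_rot": TCP orientation; "wrist_force": force on the tool from outside, world axes, zero at the start; "wrist_torque": the same for the moment, N m; "width": finger opening in m; "finger_force": force on a finger pad.
Only numpy, scipy, OpenCV 4.12 (cv2) and the standard library are available. Lean on these libraries where they do the work, as an engineer would, in place of code of your own. Each camera call takes 0.05 s, during which the arm holds its last target. There are 200 camera calls.

## Working session

There is one attempt and no reset: what is moved stays moved. The work goes in short steps, Python scripts to look and compute and a tool call to move; the robot and the scene stay as the last step left them, time stands still between calls to the robot, and variables do not carry over. Pictures are saved under pics/ and viewed, at most 14 in all, crops included, and the job is handed in when it is done.

Besides the shell and the picture viewer there is one more tool, called as name(argument=value, ...), one argument or row to a line, values as JSON. carry_out: Moves the arm, as the interface text tells. Shift numbers are shares of 0.02 m and turn numbers shares of 0.12 rad, none past 1 either way. Its arguments: {"type":"object","properties":{"deltas":{"type":"array","items":{"type":"object","properties":{"dx":{"type":"number"},"dy":{"type":"number"},"dz":{"type":"number"},"wx":{"type":"number"},"wy":{"type":"number"},"wz":{"type":"number"},"gripper":{"type":"number"}}}}},"required":["deltas"]}

```bash
mkdir -p pics; cat > h.py <<'E'
import numpy as np, cv2
from bench import robot, eyes
def K(c):
    f=200/np.tan(np.radians(c['fovy'])/2); return f
def px2w(c,u,v,z):
    """pixel -> world point on plane z"""
    f=K(c); d=np.array([(u-c['cx'])/f,(v-c['cy'])/f]); s=d.copy()
    for _ in range(20): s=d/(1+c['k1']*(s@s))
    R=np.array(c['R']);t=np.array(c['t']); o=-R.T@t; r=R.T@np.array([s[0],s[1],1])
    return o+r*(z-o[2])/r[2]
def w2px(c,X):
    X=np.atleast_2d(X); p=X@np.array(c['R']).T+np.array(c['t']); s=p[:,:2]/p[:,2:]
    s=s*(1+c['k1']*(s**2).sum(1,keepdims=True)); return s*K(c)+[c['cx'],c['cy']]
def shot(n,fn):
    c=eyes.get_calibration(n); im=eyes.snapshot(n); cv2.imwrite(fn,im[:,:,::-1]); return c,im
E
python3 - <<'E'
from h import *
import pickle
o=robot.get_obs(); print({k:np.round(v,3) for k,v in o.items()})
d={}
for n in ['scene','side','wrist']:
    c,im=shot(n,f'pics/{n}0.png'); d[n]=(c,im)
    print(n,{k:np.round(v,3).tolist() for k,v in c.items()}, np.round(-np.array(c['R']).T@c['t'],3))
pickle.dump(d,open('d0.pkl','wb'))
E
```

```text
{'time': np.float64(0.0), 'joint_positions': array([ 1.206,  0.088,  1.372,  0.   ,  1.684, -0.103]), 'qvel': array([ 0.   ,  0.001,  0.   , -0.001,  0.002, -0.001]), 'joint_torque': array([-0.0000e+00, -3.4017e+01, -3.0243e+01,  7.2000e-02,  3.3000e-02,
       -0.0000e+00]), 'tool_pos': array([0.142, 0.531, 0.302]), 'ee_rot': array([-3.139, -0.   ,  2.88 ]), 'wrist_force': array([-0.767,  0.496, -0.01 ]), 'wrist_torque': array([ 0.046,  0.011, -0.068]), 'finger_force': np.float64(0.0), 'width': np.float64(0.094)}
scene {'fovy': 56.678, 'cx': 326.138, 'cy': 203.58, 'k1': 0.004, 'R': [[0.496, 0.868, 0.018], [0.653, -0.36, -0.666], [-0.572, 0.342, -0.745]], 't': [-0.256, -0.3, 1.246]} [ 1.036 -0.312  0.733]
side {'fovy': 51.29, 'cx': 320.779, 'cy': 202.444, 'k1': -0.032, 'R': [[0.981, -0.196, -0.002], [-0.137, -0.68, -0.721], [0.14, 0.707, -0.693]], 't': [-0.52, 0.122, 1.284]} [ 0.347 -0.927  0.977]
wrist {'fovy': 71.048, 'cx': 319.467, 'cy': 202.778, 'k1': -0.025, 'R': [[0.26, 0.966, -0.001], [0.934, -0.251, 0.254], [0.245, -0.067, -0.967]], 't': [-0.55, -0.026, 0.39]} [0.072 0.551 0.383]
```

View pics/scene0.png

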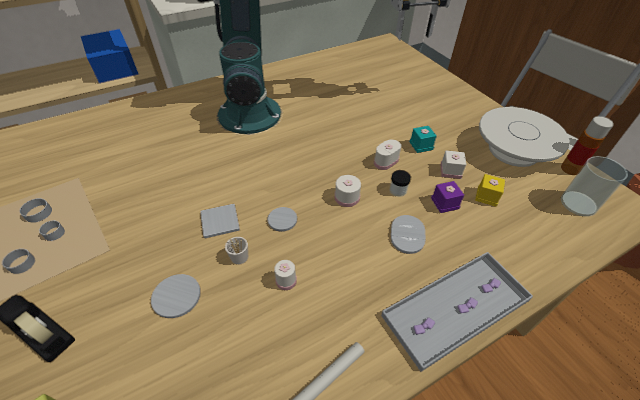

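View pics/side0.png

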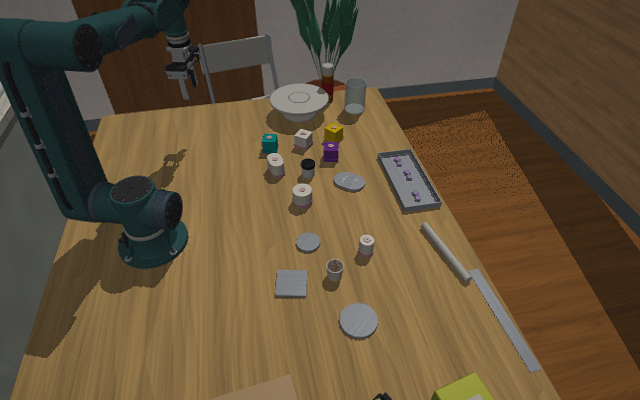

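The scene view shows the cakes at about (348,190) large round or oval, (388,153) oval or large round, (285,275) small round and (454,163) white square. The square's look-alikes are turquoise (423,139), purple (448,197) and yellow (491,189). The boards are square (220,221), small round (282,219), large round (175,296) and oval (408,233). An enlarged crop should settle which cake is which.

```bash
python3 - <<'E'
from h import *
import pickle
d=pickle.load(open('d0.pkl','rb'))
im=d['scene'][1][110:310,150:520]; a=cv2.resize(im,None,fx=2.1,fy=2.1,interpolation=cv2.INTER_CUBIC)
cv2.imwrite('pics/crop1.png',a[:,:,::-1])
S=d['scene'][0];D=d['side'][0]
for n,z,p,q in [('A(348)',.06,(348,183),(302,189)),('B(388)',.06,(388,147),(275,157)),('small',.06,(285,267),(367,239)),('square',.06,(454,156),(304,133)),
 ('bsq',.01,(220,220),(291,283)),('bsm',.01,(282,218),(308,242)),('blr',.01,(175,295),(358,320)),('bov',.01,(408,232),(349,181)),('cup',.048,(236,244),(335,265)),('tub',.054,(401,178),(308,163)),
 ('teal',.06,(424,131),(270,138)),('purple',.06,(450,188),(331,147)),('yellow',.06,(492,181),(334,127))]:
    print(n,np.round(px2w(S,*p,z),3)[:2],np.round(px2w(D,*q,z),3)[:2])
E
```

```text
A(348) [0.485 0.081] [0.484 0.083]
B(388) [0.417 0.257] [0.417 0.271]
small [ 0.633 -0.168] [ 0.634 -0.169]
square [0.536 0.396] [0.544 0.399]
bsq [ 0.401 -0.24 ] [ 0.397 -0.243]
bsm [ 0.469 -0.102] [ 0.47  -0.104]
blr [ 0.552 -0.391] [ 0.551 -0.392]
bov [0.659 0.15 ] [0.661 0.147]
cup [ 0.518 -0.235] [ 0.524 -0.234]
tub [0.531 0.217] [0.528 0.221]
teal [0.408 0.395] [0.412 0.392]
purple [0.625 0.3  ] [0.627 0.29 ]
yellow [0.659 0.414] [0.666 0.416]
```

View pics/crop1.png

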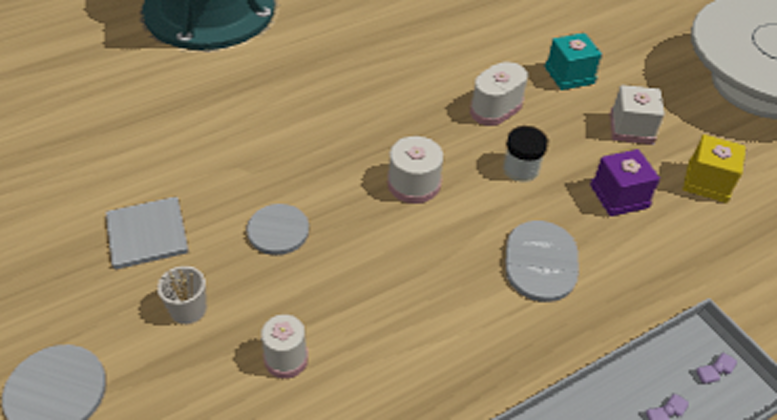

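The crop settles it: large round (415,165 in the crop), oval (499,92), small round (284,343). The white square is at crop (638,113), which is scene (454,163). It is the only white, square one, and the turquoise, purple and yellow ones are the decoys. I'll move over the cluster for a wrist view.

carry_out(
  deltas=[
    {"wz": -0.73},
    {"wz": -0.73},
    {"wz": -0.73},
    {"dx": -0.99, "dy": -0.83},
    {"dx": -0.99, "dy": -0.83},
    {"dx": -0.99, "dy": -0.83},
    {"dx": -0.99, "dy": -0.83},
    {"dx": -0.99, "dy": -0.83},
    {"dx": -0.99, "dy": -0.83},
    {"dx": -0.99, "dy": -0.83},
    {"dx": -0.99, "dy": -0.83},
    {"dx": -0.99, "dy": -0.83},
    {"dx": -0.99, "dy": -0.83},
    {"dx": -0.99, "dy": -0.83},
    {"dx": -0.99, "dy": -0.83},
    {"dx": -0.99, "dy": -0.83},
    {"dx": -0.99, "dy": -0.83},
    {"dx": -0.99, "dy": -0.83},
    {"dx": -0.99, "dy": -0.83},
    {"dx": -0.99, "dy": -0.83},
  ],
)

```text
invalid input
```

carry_out(
  deltas=[
    {"dx": 0, "dy": 0, "dz": 0, "wx": 0, "wy": 0, "wz": -0.73, "gripper": 0},
    {"dx": 0, "dy": 0, "dz": 0, "wx": 0, "wy": 0, "wz": -0.73, "gripper": 0},
    {"dx": 0, "dy": 0, "dz": 0, "wx": 0, "wy": 0, "wz": -0.73, "gripper": 0},
    {"dx": -0.99, "dy": -0.83, "dz": 0, "wx": 0, "wy": 0, "wz": 0, "gripper": 0},
    {"dx": -0.99, "dy": -0.83, "dz": 0, "wx": 0, "wy": 0, "wz": 0, "gripper": 0},
    {"dx": -0.99, "dy": -0.83, "dz": 0, "wx": 0, "wy": 0, "wz": 0, "gripper": 0},
    {"dx": -0.99, "dy": -0.83, "dz": 0, "wx": 0, "wy": 0, "wz": 0, "gripper": 0},
    {"dx": -0.99, "dy": -0.83, "dz": 0, "wx": 0, "wy": 0, "wz": 0, "gripper": 0},
    {"dx": -0.99, "dy": -0.83, "dz": 0, "wx": 0, "wy": 0, "wz": 0, "gripper": 0},
    {"dx": -0.99, "dy": -0.83, "dz": 0, "wx": 0, "wy": 0, "wz": 0, "gripper": 0},
    {"dx": -0.99, "dy": -0.83, "dz": 0, "wx": 0, "wy": 0, "wz": 0, "gripper": 0},
    {"dx": -0.99, "dy": -0.83, "dz": 0, "wx": 0, "wy": 0, "wz": 0, "gripper": 0},
    {"dx": -0.99, "dy": -0.83, "dz": 0, "wx": 0, "wy": 0, "wz": 0, "gripper": 0},
    {"dx": -0.99, "dy": -0.83, "dz": 0, "wx": 0, "wy": 0, "wz": 0, "gripper": 0},
    {"dx": -0.99, "dy": -0.83, "dz": 0, "wx": 0, "wy": 0, "wz": 0, "gripper": 0},
    {"dx": -0.99, "dy": -0.83, "dz": 0, "wx": 0, "wy": 0, "wz": 0, "gripper": 0},
    {"dx": -0.99, "dy": -0.83, "dz": 0, "wx": 0, "wy": 0, "wz": 0, "gripper": 0},
    {"dx": -0.99, "dy": -0.83, "dz": 0, "wx": 0, "wy": 0, "wz": 0, "gripper": 0},
    {"dx": -0.99, "dy": -0.83, "dz": 0, "wx": 0, "wy": 0, "wz": 0, "gripper": 0},
    {"dx": -0.99, "dy": -0.83, "dz": 0, "wx": 0, "wy": 0, "wz": 0, "gripper": 0},
  ],
)

```text
time: 1.82
tool_pos: [0.48, 0.2484, 0.3023]
ee_rot: [-3.141, -0.001, -3.141]
wrist_force: [0.5, 0.8, 0.0]
width: 0.0938
finger_force: 0.0
```

Now a wrist view here, then one further right.

```bash
python3 - <<'E'
from h import *
import pickle
c,im=shot('wrist','pics/w1.png'); pickle.dump((c,im),open('w1.pkl','wb'))
E
```

```text
(no output)
```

View pics/w1.png

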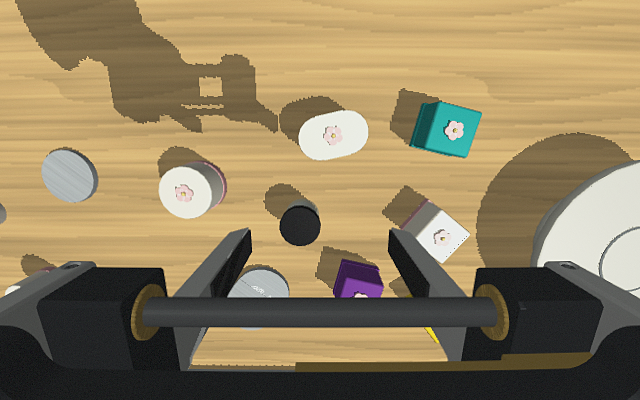

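carry_out(
  deltas=[
    {"dx": 0, "dy": -1, "dz": 0, "wx": 0, "wy": 0, "wz": 0, "gripper": 0},
    {"dx": 0, "dy": -1, "dz": 0, "wx": 0, "wy": 0, "wz": 0, "gripper": 0},
    {"dx": 0, "dy": -1, "dz": 0, "wx": 0, "wy": 0, "wz": 0, "gripper": 0},
    {"dx": 0, "dy": -1, "dz": 0, "wx": 0, "wy": 0, "wz": 0, "gripper": 0},
    {"dx": 0, "dy": -1, "dz": 0, "wx": 0, "wy": 0, "wz": 0, "gripper": 0},
    {"dx": 0, "dy": -1, "dz": 0, "wx": 0, "wy": 0, "wz": 0, "gripper": 0},
    {"dx": 0, "dy": -1, "dz": 0, "wx": 0, "wy": 0, "wz": 0, "gripper": 0},
    {"dx": 0, "dy": -1, "dz": 0, "wx": 0, "wy": 0, "wz": 0, "gripper": 0},
    {"dx": 0, "dy": -1, "dz": 0, "wx": 0, "wy": 0, "wz": 0, "gripper": 0},
    {"dx": 0, "dy": -1, "dz": 0, "wx": 0, "wy": 0, "wz": 0, "gripper": 0},
    {"dx": 0, "dy": -1, "dz": 0, "wx": 0, "wy": 0, "wz": 0, "gripper": 0},
    {"dx": 0, "dy": -1, "dz": 0, "wx": 0, "wy": 0, "wz": 0, "gripper": 0},
    {"dx": 0, "dy": -1, "dz": 0, "wx": 0, "wy": 0, "wz": 0, "gripper": 0},
    {"dx": 0, "dy": -1, "dz": 0, "wx": 0, "wy": 0, "wz": 0, "gripper": 0},
    {"dx": 0, "dy": -1, "dz": 0, "wx": 0, "wy": 0, "wz": 0, "gripper": 0},
    {"dx": 0, "dy": -1, "dz": 0, "wx": 0, "wy": 0, "wz": 0, "gripper": 0},
    {"dx": 0, "dy": -1, "dz": 0, "wx": 0, "wy": 0, "wz": 0, "gripper": 0},
    {"dx": 0, "dy": -1, "dz": 0, "wx": 0, "wy": 0, "wz": 0, "gripper": 0},
    {"dx": 0, "dy": -1, "dz": 0, "wx": 0, "wy": 0, "wz": 0, "gripper": 0},
    {"dx": 0, "dy": -1, "dz": 0, "wx": 0, "wy": 0, "wz": 0, "gripper": 0},
  ],
)

```text
time: 3.53
tool_pos: [0.4794, -0.1514, 0.3023]
ee_rot: [3.141, -0.001, -3.141]
wrist_force: [-0.1, -0.7, -0.2]
width: 0.0942
finger_force: 0.0
```

```bash
python3 - <<'E'
from h import *
import pickle
c,im=shot('wrist','pics/w2.png'); pickle.dump((c,im),open('w2.pkl','wb'))
E
```

```text
(no output)
```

View pics/w2.png

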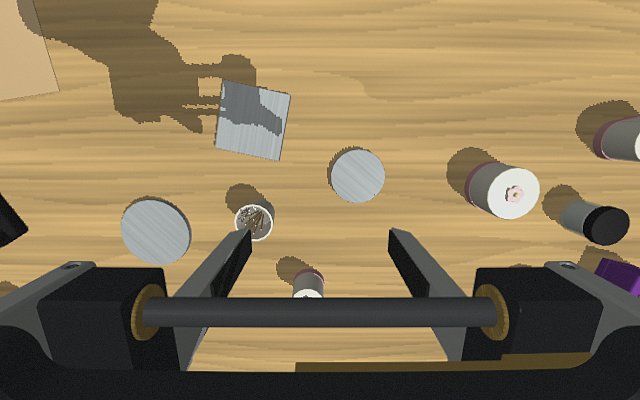

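w1 shows the oval cake (333,135), square cake (440,235), large round cake (186,192) and small board (70,176). w2 shows the square board (252,120) rotated by about 12°, the small board (357,175), the large board (156,231) and the cup (254,222). Next I'll segment and back-project them.

```bash
cat >> h.py <<'E'
def rect(c,im,seed,z,lo=12,hi=12,name='',vmin=None):
    """flood region at seed -> hull -> world plane z (mm) -> minAreaRect, area centroid"""
    b=cv2.GaussianBlur(im,(3,3),0); m=np.zeros((402,642),np.uint8)
    if vmin is None: cv2.floodFill(b.copy(),m,seed,0,(lo,)*3,(hi,)*3,4|(255<<8)|cv2.FLOODFILL_MASK_ONLY|cv2.FLOODFILL_FIXED_RANGE)
    else:
        g=((im.min(2)>=vmin)&(im.max(2).astype(int)-im.min(2)<22)).astype(np.uint8); cv2.floodFill(g,m,seed,2,0,0,4|(255<<8)|cv2.FLOODFILL_MASK_ONLY)
    m=cv2.morphologyEx(m[1:-1,1:-1],cv2.MORPH_OPEN,np.ones((3,3)))
    cs=max(cv2.findContours(m,cv2.RETR_EXTERNAL,cv2.CHAIN_APPROX_NONE)[0],key=cv2.contourArea)
    w=np.array([px2w(c,*p,z)[:2]*1000 for p in cs[:,0].astype(float)],np.float32)
    h=cv2.convexHull(w); (x,y),(a,bb),th=cv2.minAreaRect(h); M=cv2.moments(h)
    e=cv2.fitEllipse(h)
    print(name,'rect ctr',np.round((x,y),1),'size',np.round((a,bb),1),'ang',round(th,1),'centroid',np.round((M['m10']/M['m00'],M['m01']/M['m00']),1),'ell',np.round(e[1],0),round(e[2],1))
E
python3 - <<'E'
from h import *
import pickle
c,im=pickle.load(open('w1.pkl','rb')); c2,im2=pickle.load(open('w2.pkl','rb')); d=pickle.load(open('d0.pkl','rb'))
for n,i,s in [('oval',im,(312,140)),('ovalside',im,(333,158)),('sq',im,(440,252)),('sqside',im,(418,212)),('lr',im,(175,205)),('lrside',im,(216,185)),('bsm',im,(70,165)),('bsq',im2,(225,140)),('bsq shadow',im2,(255,110)),('blr',im2,(156,231)),('bov',im,(262,275)),('table',im,(200,100)),('small scene',d['scene'][1],(280,270)),('bov scene',d['scene'][1],(400,245))]:
    print(n,i[s[1],s[0]])
for n,s in [('oval',(312,140)),('sq',(440,252)),('lr',(175,205))]: rect(c,im,s,.056,name=n,vmin=205)
rect(c,im,(70,165),.01,40,40,'bsm1');rect(c2,im2,(357,165),.01,40,40,'bsm2');rect(c2,im2,(156,231),.01,40,40,'blr')
rect(c2,im2,(225,140),.01,0,0,'bsq',vmin=60)
rect(*d['scene'],(400,245),.01,0,0,'bov scene',vmin=115);rect(*d['side'],(340,183),.01,0,0,'bov side',vmin=115)
rect(*d['scene'],(220,221),.01,0,0,'bsq scene',vmin=115);rect(*d['side'],(291,283),.01,0,0,'bsq side',vmin=115)
rect(*d['scene'],(280,270),.056,0,0,'small scene',vmin=200);rect(*d['side'],(363,240),.056,0,0,'small side',vmin=200)
E
```

```text
oval [234 236 226]
ovalside [219 205 166]
sq [233 236 233]
sqside [129 111 106]
lr [235 234 223]
lrside [134 132 121]
bsm [175 183 182]
bsq [177 183 183]
bsq shadow [108 111 112]
blr [169 174 174]
bov [182 188 188]
table [127 109  73]
small scene [143 128 124]
bov scene [155 157 157]
oval rect ctr [413.9 264.3] size [49.1 79.4] ang 11.8 centroid [413.9 264.3] ell [53. 82.] 11.8
sq rect ctr [538.3 402.5] size [50.2 51. ] ang 51.7 centroid [537.9 403.1] ell [54. 73.] 134.8
lr rect ctr [481.   86.4] size [61.8 62.1] ang 84.3 centroid [481.1  86.7] ell [63. 63.] 80.6
bsm1 rect ctr [468.2 -97.5] size [71.2 72.2] ang 22.5 centroid [468.2 -97.7] ell [72. 73.] 172.7
bsm2 rect ctr [468.6 -99.1] size [70.7 71.9] ang 0.0 centroid [468.7 -99.2] ell [72. 72.] 19.4
blr rect ctr [ 549.6 -387.1] size [97.5 98.9] ang 0.3 centroid [ 550.1 -387.2] ell [98. 99.] 71.3
bsq rect ctr [ 396.7 -237.7] size [86.4 85.5] ang 77.8 centroid [ 396.6 -237.6] ell [108. 122.] 169.7
bov scene rect ctr [660.1 149.8] size [ 79.3 112.2] ang 53.5 centroid [659.7 149.1] ell [ 85. 115.] 52.0
bov side rect ctr [662.5 152.8] size [ 78.9 110.9] ang 51.5 centroid [662.4 152.6] ell [ 82. 113.] 54.1
bsq scene rect ctr [ 396.4 -240.5] size [86.3 85.2] ang 78.0 centroid [ 396.4 -240.4] ell [102. 111.] 68.8
bsq side rect ctr [ 398.1 -238.5] size [81.1 82.3] ang 78.7 centroid [ 398.2 -238.4] ell [ 94. 119.] 74.6
small scene rect ctr [177.1 272.6] size [3050.6 1766.3] ang 62.9 centroid [ 25.5 304.7] ell [1915. 3047.] 154.0Traceback (most recent call last):
  File "<stdin>", line 11, in <module>
  File "h.py", line 26, in rect
    e=cv2.fitEllipse(h)
cv2.error: OpenCV(4.12.0) /io/opencv/modules/imgproc/src/shapedescr.cpp:361: error: (-201:Incorrect size of input array) There should be at least 5 points to fit the ellipse in function 'fitEllipseNoDirect'
```

The sizes match the known ones (oval 79×49, square 51, boards 72, 98 and 86), so these estimates are good. Small cake first: it's at about (0.632,-0.167), with 25 mm of finger margin each side.

carry_out(
  deltas=[
    {"dx": -0.955, "dy": -0.1, "dz": 0.5, "wx": 0, "wy": 0, "wz": 0, "gripper": 0},
    {"dx": -0.955, "dy": -0.1, "dz": 0.5, "wx": 0, "wy": 0, "wz": 0, "gripper": 0},
    {"dx": -0.955, "dy": -0.1, "dz": 0.5, "wx": 0, "wy": 0, "wz": 0, "gripper": 0},
    {"dx": -0.955, "dy": -0.1, "dz": 0.5, "wx": 0, "wy": 0, "wz": 0, "gripper": 0},
    {"dx": -0.955, "dy": -0.1, "dz": 0.5, "wx": 0, "wy": 0, "wz": 0, "gripper": 0},
    {"dx": -0.955, "dy": -0.1, "dz": 0.5, "wx": 0, "wy": 0, "wz": 0, "gripper": 0},
    {"dx": -0.955, "dy": -0.1, "dz": 0.5, "wx": 0, "wy": 0, "wz": 0, "gripper": 0},
    {"dx": -0.955, "dy": -0.1, "dz": 0.5, "wx": 0, "wy": 0, "wz": 0, "gripper": 0},
    {"dx": 0, "dy": 0, "dz": 0.9, "wx": 0, "wy": 0, "wz": 0, "gripper": 0},
    {"dx": 0, "dy": 0, "dz": 0.9, "wx": 0, "wy": 0, "wz": 0, "gripper": 0},
    {"dx": 0, "dy": 0, "dz": 0.9, "wx": 0, "wy": 0, "wz": 0, "gripper": 0},
    {"dx": 0, "dy": 0, "dz": 0.9, "wx": 0, "wy": 0, "wz": 0, "gripper": 0},
    {"dx": 0, "dy": 0, "dz": 0.9, "wx": 0, "wy": 0, "wz": 0, "gripper": 0},
    {"dx": 0, "dy": 0, "dz": 0.9, "wx": 0, "wy": 0, "wz": 0, "gripper": 0},
    {"dx": 0, "dy": 0, "dz": 0, "wx": 0, "wy": 0, "wz": 0, "gripper": 0},
    {"dx": 0, "dy": 0, "dz": 0, "wx": 0, "wy": 0, "wz": 0, "gripper": 255},
    {"dx": 0, "dy": 0, "dz": 0, "wx": 0, "wy": 0, "wz": 0, "gripper": 255},
    {"dx": 0, "dy": 0, "dz": 0, "wx": 0, "wy": 0, "wz": 0, "gripper": 255},
    {"dx": 0, "dy": 0, "dz": 0, "wx": 0, "wy": 0, "wz": 0, "gripper": 255},
    {"dx": 0, "dy": 0, "dz": 0, "wx": 0, "wy": 0, "wz": 0, "gripper": 255},
  ],
)

```text
time: 5.25
tool_pos: [0.633, -0.1666, 0.1162]
ee_rot: [-3.141, 0.002, -3.141]
wrist_force: [0.7, 0.2, -0.1]
width: 0.0637
finger_force: 0.0
```

carry_out(
  deltas=[
    {"dx": 0, "dy": 0, "dz": 0, "wx": 0, "wy": 0, "wz": 0, "gripper": 255},
    {"dx": 0, "dy": 0, "dz": 0, "wx": 0, "wy": 0, "wz": 0, "gripper": 255},
    {"dx": 0, "dy": 0, "dz": 0, "wx": 0, "wy": 0, "wz": 0, "gripper": 255},
    {"dx": 0, "dy": 0, "dz": 0, "wx": 0, "wy": 0, "wz": 0, "gripper": 255},
    {"dx": 0, "dy": 0, "dz": 0, "wx": 0, "wy": 0, "wz": 0, "gripper": 255},
    {"dx": 0, "dy": 0, "dz": 0, "wx": 0, "wy": 0, "wz": 0, "gripper": 255},
    {"dx": 0, "dy": 0, "dz": -0.5, "wx": 0, "wy": 0, "wz": 0, "gripper": 255},
  ],
)

```text
time: 5.83
tool_pos: [0.6312, -0.1659, 0.1223]
ee_rot: [3.14, -0.005, -3.141]
wrist_force: [-0.4, -1.0, -0.6]
width: 0.0434
finger_force: 30.0
```

carry_out(
  deltas=[
    {"dx": 0, "dy": 0, "dz": -1, "wx": 0, "wy": 0, "wz": 0, "gripper": 255},
    {"dx": 0, "dy": 0, "dz": -1, "wx": 0, "wy": 0, "wz": 0, "gripper": 255},
    {"dx": 0.905, "dy": 0.364, "dz": -0.5, "wx": 0, "wy": 0, "wz": 0, "gripper": 255},
    {"dx": 0.905, "dy": 0.364, "dz": 0, "wx": 0, "wy": 0, "wz": 0, "gripper": 255},
    {"dx": 0.905, "dy": 0.364, "dz": 0, "wx": 0, "wy": 0, "wz": 0, "gripper": 255},
    {"dx": 0.905, "dy": 0.364, "dz": 0, "wx": 0, "wy": 0, "wz": 0, "gripper": 255},
    {"dx": 0.905, "dy": 0.364, "dz": 0, "wx": 0, "wy": 0, "wz": 0, "gripper": 255},
    {"dx": 0.905, "dy": 0.364, "dz": 0, "wx": 0, "wy": 0, "wz": 0, "gripper": 255},
    {"dx": 0.905, "dy": 0.364, "dz": 0, "wx": 0, "wy": 0, "wz": 0, "gripper": 255},
    {"dx": 0.905, "dy": 0.364, "dz": 0, "wx": 0, "wy": 0, "wz": 0, "gripper": 255},
    {"dx": 0.905, "dy": 0.364, "dz": 0, "wx": 0, "wy": 0, "wz": 0, "gripper": 255},
    {"dx": 0, "dy": 0, "dz": 0.7, "wx": 0, "wy": 0, "wz": 0, "gripper": 255},
    {"dx": 0, "dy": 0, "dz": 0.7, "wx": 0, "wy": 0, "wz": 0, "gripper": 255},
    {"dx": 0, "dy": 0, "dz": 0.5, "wx": 0, "wy": 0, "wz": 0, "gripper": 255},
    {"dx": 0, "dy": 0, "dz": 0, "wx": 0, "wy": 0, "wz": 0, "gripper": 255},
    {"dx": 0, "dy": 0, "dz": 0, "wx": 0, "wy": 0, "wz": 0, "gripper": 255},
  ],
)

```text
time: 7.17
tool_pos: [0.4693, -0.101, 0.1364]
ee_rot: [3.141, -0.001, -3.141]
wrist_force: [-0.2, -0.1, 1.3]
width: 0.0433
finger_force: 30.0
```

carry_out(
  deltas=[
    {"dx": 0, "dy": 0, "dz": 0.2, "wx": 0, "wy": 0, "wz": 0, "gripper": 255},
    {"dx": 0, "dy": 0, "dz": 0.2, "wx": 0, "wy": 0, "wz": 0, "gripper": 255},
    {"dx": 0, "dy": 0, "dz": 0.1, "wx": 0, "wy": 0, "wz": 0, "gripper": 255},
    {"dx": 0, "dy": 0, "dz": 0.06, "wx": 0, "wy": 0, "wz": 0, "gripper": 255},
    {"dx": 0, "dy": 0, "dz": 0, "wx": 0, "wy": 0, "wz": 0, "gripper": 255},
  ],
)

```text
time: 7.58
tool_pos: [0.4694, -0.1011, 0.1252]
ee_rot: [3.141, -0.0, -3.141]
wrist_force: [0.0, 0.1, 0.4]
width: 0.0435
finger_force: 30.0
```

carry_out(
  deltas=[
    {"dx": 0, "dy": 0, "dz": 0.04, "wx": 0, "wy": 0, "wz": 0, "gripper": 255},
    {"dx": 0, "dy": 0, "dz": 0.03, "wx": 0, "wy": 0, "wz": 0, "gripper": 255},
    {"dx": 0, "dy": 0, "dz": 0, "wx": 0, "wy": 0, "wz": 0, "gripper": 255},
  ],
)

```text
time: 7.83
tool_pos: [0.4697, -0.1011, 0.1248]
ee_rot: [-3.141, 0.001, -3.141]
wrist_force: [-1.6, 0.5, 4.3]
width: 0.0433
finger_force: 30.0
```

carry_out(
  deltas=[
    {"dx": 0, "dy": 0, "dz": 0, "wx": 0, "wy": 0, "wz": 0, "gripper": 0},
    {"dx": 0, "dy": 0, "dz": 0, "wx": 0, "wy": 0, "wz": 0, "gripper": 0},
    {"dx": 0, "dy": 0, "dz": 0, "wx": 0, "wy": 0, "wz": 0, "gripper": 0},
    {"dx": 0, "dy": 0, "dz": 0, "wx": 0, "wy": 0, "wz": 0, "gripper": 0},
    {"dx": 0, "dy": 0, "dz": -0.5, "wx": 0, "wy": 0, "wz": 0, "gripper": 0},
    {"dx": 0, "dy": 0, "dz": -1, "wx": 0, "wy": 0, "wz": 0, "gripper": 0},
    {"dx": 0, "dy": 0, "dz": -1, "wx": 0, "wy": 0, "wz": 0, "gripper": 0},
    {"dx": 0, "dy": 0, "dz": -1, "wx": 0, "wy": 0, "wz": 0, "gripper": 0},
    {"dx": 0, "dy": 0, "dz": -1, "wx": 0, "wy": 0, "wz": 0, "gripper": 0},
    {"dx": -0.08, "dy": 0.93, "dz": -0.43, "wx": 0, "wy": 0, "wz": 0, "gripper": 0},
    {"dx": -0.08, "dy": 0.93, "dz": -0.43, "wx": 0, "wy": 0, "wz": 0, "gripper": 0},
    {"dx": -0.08, "dy": 0.93, "dz": -0.43, "wx": 0, "wy": 0, "wz": 0, "gripper": 0},
    {"dx": -0.08, "dy": 0.93, "dz": -0.43, "wx": 0, "wy": 0, "wz": 0, "gripper": 0},
    {"dx": -0.08, "dy": 0.93, "dz": -0.43, "wx": 0, "wy": 0, "wz": 0, "gripper": 0},
    {"dx": -0.08, "dy": 0.93, "dz": -0.43, "wx": 0, "wy": 0, "wz": 0, "gripper": 0},
    {"dx": -0.08, "dy": 0.93, "dz": -0.43, "wx": 0, "wy": 0, "wz": 0, "gripper": 0},
    {"dx": -0.08, "dy": 0.93, "dz": -0.43, "wx": 0, "wy": 0, "wz": 0, "gripper": 0},
    {"dx": -0.08, "dy": 0.93, "dz": -0.43, "wx": 0, "wy": 0, "wz": 0, "gripper": 0},
    {"dx": -0.08, "dy": 0.93, "dz": -0.43, "wx": 0, "wy": 0, "wz": 0, "gripper": 0},
  ],
)

```text
time: 9.42
tool_pos: [0.4852, 0.0858, 0.3013]
ee_rot: [3.141, 0.001, -3.141]
wrist_force: [0.8, 0.5, -0.5]
width: 0.0941
finger_force: 0.0
```

```bash
python3 - <<'E'
from h import *
import pickle
c,im=shot('wrist','pics/w3.png'); pickle.dump((c,im),open('w3.pkl','wb'))
print(np.round(robot.get_obs()['tool_pos'],4))
d={n:shot(n,f'pics/{n}1.png') for n in ('scene','side')}; pickle.dump(d,open('d1.pkl','wb'))
for n,x in (('cake',[.4694,-.1011,.066]),('lr',[.481,.0865,.056])): print(n,w2px(c,x))
E
```

```text
[0.4859 0.0886 0.3033]
cake [[156.76734656 180.37145122]]
lr [[319.40774995 188.23718172]]
```

View pics/w3.png

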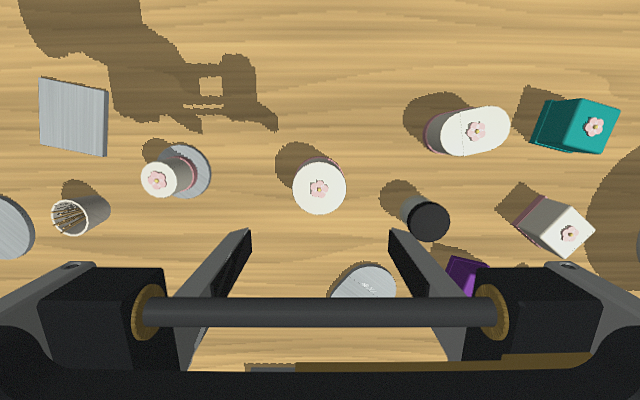

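w3 shows the small cake on its board at (157,178), upright. The large round cake is at (319,188), the oval board at (365,283) and the square cake at (565,230). I'll measure how well the small cake is centred.

```bash
cat >> h.py <<'E'
from scipy.optimize import least_squares
def edges(c,im,ctr,shape,z,tol=.006):
    """strongest gradient along normals of a model outline. shape: Nx2 outline rel. to ctr (m)"""
    g=cv2.GaussianBlur(im,(3,3),0).astype(np.float32)
    out=[]
    nx=np.roll(shape,-1,0)-np.roll(shape,1,0); nrm=np.c_[nx[:,1],-nx[:,0]]; nrm/=np.linalg.norm(nrm,axis=1)[:,None]
    ss=np.arange(-tol,tol+1e-9,.0005)
    for p,n in zip(shape,nrm):
        q=ctr+p+ss[:,None]*n; u=w2px(c,np.c_[q,np.full(len(ss),z)]).astype(np.float32)
        v=cv2.remap(g,u[:,0].reshape(1,-1),u[:,1].reshape(1,-1),cv2.INTER_LINEAR)[0]
        e=np.abs(np.gradient(v,axis=0)).sum(1); i=e.argmax(); out.append((ss[i],e[i]))
    return np.array(out),nrm
def outline(kind,a,b=0,th=0,n=120):
    t=np.linspace(0,2*np.pi,n,endpoint=False)
    if kind=='round': p=a*np.c_[np.cos(t),np.sin(t)]
    elif kind=='oval': s=np.cos(t); p=b*np.c_[s,np.sin(t)]; p[:,0]+=np.sign(s)*(a-b)
    else:
        k=np.linspace(-.85,.85,n//4)*a; o=np.full_like(k,a); p=np.r_[np.c_[o,k],np.c_[-k,o],np.c_[-o,-k],np.c_[k,-o]]
    R=np.array([[np.cos(th),-np.sin(th)],[np.sin(th),np.cos(th)]]); return p@R.T
def fit(c,im,ctr,kind,a,b,th,z,tol=.006,it=6,sel=None,emin=20,name=''):
    """fit x,y,(th) of outline robustly (th in deg); sel=(lo,hi) usable bearing in deg world"""
    ctr=np.array(ctr,float); th=np.radians(th)
    for k in range(it):
        p=outline(kind,a,b,th); e,n=edges(c,im,ctr,p,z,tol if k<3 else .003)
        ok=e[:,1]>emin
        if kind=='square':
            i=np.arange(len(p))%(len(p)//4); ok&=(i>0)&(i<len(p)//4-1)
        if sel is not None:
            bg=np.degrees(np.arctan2(p[:,1],p[:,0])); ok&=((bg-sel[0])%360)<((sel[1]-sel[0])%360)
        cr=p[:,0]*n[:,1]-p[:,1]*n[:,0]
        f=lambda q:(n@q[:2]+(cr*q[2] if kind!='round' else 0)-e[:,0])[ok]*1e3
        r=least_squares(f,np.zeros(3),loss='soft_l1',f_scale=.7); ctr=ctr+r.x[:2]; th+=r.x[2] if kind!='round' else 0
    print(name,'ctr mm',np.round(ctr*1e3,1),'th',round(np.degrees(th),1),'n',ok.sum(),'med|res| mm',round(np.median(abs(r.fun)),2)); return ctr,np.degrees(th)
E
python3 - <<'E'
from h import *
import pickle
c,im=pickle.load(open('w3.pkl','rb')); c1,im1=pickle.load(open('w1.pkl','rb')); c2,im2=pickle.load(open('w2.pkl','rb')); d=pickle.load(open('d0.pkl','rb')); d1=pickle.load(open('d1.pkl','rb'))
fit(c,im,(.4694,-.1011),'round',.022,0,0,.066,name='small top')
fit(c,im,(.4685,-.099),'round',.037,0,0,.01,sel=(40,140),name='bsm arc')
fit(c2,im2,(.4685,-.099),'round',.037,0,0,.01,name='bsm w2')
fit(c2,im2,(.4685,-.099),'round',.037,0,0,.01,sel=(-80,120),name='bsm w2 arc')
for n in d: 
  fit(*d[n],(.4685,-.101),'round',.037,0,0,.01,name='bsm '+n); fit(*d1[n],(.4685,-.101),'round',.022,0,0,.066,name=' top '+n)
fit(c,im,(.481,.0865),'round',.033,0,0,.056,name='lr w3'); fit(c1,im1,(.481,.0865),'round',.033,0,0,.056,name='lr w1')
fit(c2,im2,(.55,-.387),'round',.05,0,0,.01,name='blr w2')
for n in d: fit(*d[n],(.55,-.389),'round',.05,0,0,.01,name='blr '+n); fit(*d[n],(.397,-.239),'square',.043,0,-12,.01,name='bsq '+n); fit(*d[n],(.66,.15),'oval',.057,.041,143,.01,name='bov '+n); fit(*d[n],(.481,.0845),'round',.033,0,0,.056,name='lr '+n)
fit(c2,im2,(.397,-.239),'square',.043,0,-12,.01,name='bsq w2'); fit(c,im,(.397,-.239),'square',.043,0,-12,.01,name='bsq w3')
fit(c1,im1,(.414,.264),'oval',.041,.025,101.8,.056,name='oval w1')
fit(c1,im1,(.538,.402),'square',.027,0,-38.3,.056,name='sq w1');fit(c,im,(.538,.402),'square',.027,0,-38.3,.056,name='sq w3')
E
```

```text
small top ctr mm [468.5 -99.2] th 0.0 n 120 med|res| mm 1.02
bsm arc ctr mm [468.  -99.2] th 0.0 n 33 med|res| mm 0.43
bsm w2 ctr mm [469.4 -99.4] th 0.0 n 81 med|res| mm 0.48
bsm w2 arc ctr mm [467.2 -99.6] th 0.0 n 31 med|res| mm 0.52
bsm scene ctr mm [488.8 -80.7] th 0.0 n 0 med|res| mm nan
 top scene ctr mm [ 469.2 -101.2] th 0.0 n 53 med|res| mm 0.54
bsm side ctr mm [ 468.5 -101. ] th 0.0 n 0 med|res| mm nan
 top side ctr mm [ 467.6 -101. ] th 0.0 n 7 med|res| mm 0.89
bsm wrist ctr mm [ 468.5 -101. ] th 0.0 n 0 med|res| mm nan
  return _methods._mean(a, axis=axis, dtype=dtype,
  ret = ret.dtype.type(ret / rcount)
Traceback (most recent call last):
KeyError: 'wrist'
```

```bash
sed -i 's/emin=20/emin=5/' h.py; python3 - <<'E' 2>/dev/null
from h import *
import pickle
c,im=pickle.load(open('w3.pkl','rb')); c1,im1=pickle.load(open('w1.pkl','rb')); c2,im2=pickle.load(open('w2.pkl','rb')); d=pickle.load(open('d0.pkl','rb')); d1=pickle.load(open('d1.pkl','rb')); d.pop('wrist')
fit(c,im,(.4694,-.1011),'round',.022,0,0,.066,name='small top')
fit(c,im,(.4685,-.099),'round',.037,0,0,.01,sel=(20,140),name='bsm arc')
fit(c2,im2,(.4685,-.099),'round',.037,0,0,.01,name='bsm w2')
for n in d: 
  fit(*d[n],(.4685,-.101),'round',.037,0,0,.01,name='bsm '+n); fit(*d1[n],(.4685,-.101),'round',.022,0,0,.066,name=' top '+n)
fit(c,im,(.481,.0865),'round',.033,0,0,.056,name='lr w3'); fit(c1,im1,(.481,.0865),'round',.033,0,0,.056,name='lr w1')
fit(c2,im2,(.55,-.387),'round',.05,0,0,.01,name='blr w2')
for n in d: fit(*d[n],(.55,-.389),'round',.05,0,0,.01,name='blr '+n); fit(*d[n],(.397,-.239),'square',.043,0,-12,.01,name='bsq '+n); fit(*d[n],(.66,.15),'oval',.057,.041,143,.01,name='bov '+n); fit(*d[n],(.481,.0845),'round',.033,0,0,.056,name='lr '+n)
fit(c2,im2,(.397,-.239),'square',.043,0,-12,.01,name='bsq w2'); fit(c,im,(.397,-.239),'square',.043,0,-12,.01,name='bsq w3')
fit(c1,im1,(.414,.264),'oval',.041,.025,101.8,.056,name='oval w1')
fit(c1,im1,(.538,.402),'square',.027,0,-38.3,.056,name='sq w1');fit(c,im,(.538,.402),'square',.027,0,-38.3,.056,name='sq w3')
E
```

```text
small top ctr mm [468.5 -99.2] th 0.0 n 120 med|res| mm 1.02
bsm arc ctr mm [467.7 -99.3] th 0.0 n 40 med|res| mm 0.24
bsm w2 ctr mm [468.5 -99.3] th 0.0 n 120 med|res| mm 0.99
bsm scene ctr mm [ 467.5 -101. ] th 0.0 n 119 med|res| mm 0.92
 top scene ctr mm [ 468.7 -102.3] th 0.0 n 120 med|res| mm 1.04
bsm side ctr mm [469.4 -99.3] th 0.0 n 110 med|res| mm 0.93
 top side ctr mm [ 470.2 -101.3] th 0.0 n 120 med|res| mm 1.5
lr w3 ctr mm [481.4  85.7] th 0.0 n 120 med|res| mm 1.0
lr w1 ctr mm [481.1  86.7] th 0.0 n 120 med|res| mm 1.0
blr w2 ctr mm [ 550.2 -386.9] th 0.0 n 120 med|res| mm 0.57
blr scene ctr mm [ 549.6 -389.3] th 0.0 n 120 med|res| mm 0.54
bsq scene ctr mm [ 396.2 -239.8] th -12.1 n 112 med|res| mm 0.57
bov scene ctr mm [659.6 149.5] th 140.8 n 120 med|res| mm 0.57
lr scene ctr mm [481.4  83.6] th 0.0 n 120 med|res| mm 0.88
blr side ctr mm [ 551.8 -388.8] th 0.0 n 120 med|res| mm 0.88
bsq side ctr mm [ 397.4 -239.3] th -13.0 n 112 med|res| mm 1.0
bov side ctr mm [662.3 152.7] th 139.8 n 83 med|res| mm 0.93
lr side ctr mm [483.3  85.7] th 0.0 n 120 med|res| mm 1.32
bsq w2 ctr mm [ 396.6 -238.2] th -12.2 n 112 med|res| mm 0.9
bsq w3 ctr mm [ 396.6 -236.7] th -12.2 n 112 med|res| mm 0.5
oval w1 ctr mm [414.  264.3] th 102.0 n 120 med|res| mm 0.99
sq w1 ctr mm [538.5 402.2] th -37.9 n 110 med|res| mm 1.0
sq w3 ctr mm [538.8 401.3] th -38.0 n 112 med|res| mm 0.92
```

carry_out(
  deltas=[
    {"dx": 0, "dy": 0, "dz": 0, "wx": 0, "wy": 0, "wz": 0, "gripper": 0},
  ],
)

```text
time: 9.65
tool_pos: [0.4852, 0.0846, 0.3001]
ee_rot: [-3.141, 0.0, -3.14]
wrist_force: [0.0, -0.5, -0.8]
width: 0.0938
finger_force: 0.0
```

carry_out(
  deltas=[
    {"dx": 0.18, "dy": 0, "dz": 1, "wx": 0, "wy": 0, "wz": 0, "gripper": 0},
    {"dx": 0, "dy": 0, "dz": 1, "wx": 0, "wy": 0, "wz": 0, "gripper": 0},
    {"dx": 0, "dy": 0, "dz": 1, "wx": 0, "wy": 0, "wz": 0, "gripper": 0},
    {"dx": 0, "dy": 0, "dz": 1, "wx": 0, "wy": 0, "wz": 0, "gripper": 0},
    {"dx": 0, "dy": 0, "dz": 1, "wx": 0, "wy": 0, "wz": 0, "gripper": 0},
    {"dx": 0, "dy": 0, "dz": 1, "wx": 0, "wy": 0, "wz": 0, "gripper": 0},
    {"dx": 0, "dy": 0, "dz": 1, "wx": 0, "wy": 0, "wz": 0, "gripper": 0},
    {"dx": 0, "dy": 0, "dz": 1, "wx": 0, "wy": 0, "wz": 0, "gripper": 0},
    {"dx": 0, "dy": 0, "dz": 0.8, "wx": 0, "wy": 0, "wz": 0, "gripper": 0},
    {"dx": 0, "dy": 0, "dz": 0.47, "wx": 0, "wy": 0, "wz": 0, "gripper": 0},
    {"dx": 0, "dy": 0, "dz": 0, "wx": 0, "wy": 0, "wz": 0, "gripper": 255},
    {"dx": 0, "dy": 0, "dz": 0, "wx": 0, "wy": 0, "wz": 0, "gripper": 255},
    {"dx": 0, "dy": 0, "dz": 0, "wx": 0, "wy": 0, "wz": 0, "gripper": 255},
    {"dx": 0, "dy": 0, "dz": 0, "wx": 0, "wy": 0, "wz": 0, "gripper": 255},
    {"dx": 0, "dy": 0, "dz": 0, "wx": 0, "wy": 0, "wz": 0, "gripper": 255},
    {"dx": 0, "dy": 0, "dz": 0, "wx": 0, "wy": 0, "wz": 0, "gripper": 255},
    {"dx": 0, "dy": 0, "dz": 0, "wx": 0, "wy": 0, "wz": 0, "gripper": 255},
  ],
)

```text
time: 11.07
tool_pos: [0.4825, 0.085, 0.116]
ee_rot: [3.142, 0.003, -3.14]
wrist_force: [-1.2, -0.9, 3.8]
width: 0.0656
finger_force: 30.0
```

carry_out(
  deltas=[
    {"dx": 0, "dy": 0, "dz": -0.5, "wx": 0, "wy": 0, "wz": 0, "gripper": 255},
    {"dx": 0, "dy": 0, "dz": -1, "wx": 0, "wy": 0, "wz": 0, "gripper": 255},
    {"dx": 0, "dy": 0, "dz": -1, "wx": 0, "wy": 0, "wz": 0, "gripper": 255},
    {"dx": 0, "dy": 0, "dz": -1, "wx": 0, "wy": 0, "wz": 0, "gripper": 255},
    {"dx": -0.143, "dy": -0.986, "dz": -1, "wx": 0, "wy": 0, "wz": 0, "gripper": 255},
    {"dx": -0.143, "dy": -0.986, "dz": -0.5, "wx": 0, "wy": 0, "wz": 0, "gripper": 255},
    {"dx": -0.143, "dy": -0.986, "dz": 0, "wx": 0, "wy": 0, "wz": 0, "gripper": 255},
    {"dx": -0.143, "dy": -0.986, "dz": 0, "wx": 0, "wy": 0, "wz": 0, "gripper": 255},
    {"dx": -0.143, "dy": -0.986, "dz": 0, "wx": 0, "wy": 0, "wz": 0, "gripper": 255},
    {"dx": -0.143, "dy": -0.986, "dz": 0, "wx": 0, "wy": 0, "wz": 0, "gripper": 255},
    {"dx": -0.143, "dy": -0.986, "dz": 0, "wx": 0, "wy": 0, "wz": 0, "gripper": 255},
    {"dx": -0.143, "dy": -0.986, "dz": 0, "wx": 0, "wy": 0, "wz": 0, "gripper": 255},
    {"dx": -0.143, "dy": -0.986, "dz": 0, "wx": 0, "wy": 0, "wz": 0, "gripper": 255},
    {"dx": -0.143, "dy": -0.986, "dz": 0, "wx": 0, "wy": 0, "wz": 0, "gripper": 255},
    {"dx": -0.143, "dy": -0.986, "dz": 0, "wx": 0, "wy": 0, "wz": 0, "gripper": 255},
    {"dx": -0.143, "dy": -0.986, "dz": 0, "wx": 0, "wy": 0, "wz": 0, "gripper": 255},
    {"dx": -0.143, "dy": -0.986, "dz": 0, "wx": 0, "wy": 0, "wz": 0, "gripper": 255},
    {"dx": -0.143, "dy": -0.986, "dz": 0, "wx": 0, "wy": 0, "wz": 0, "gripper": 255},
    {"dx": -0.143, "dy": -0.986, "dz": 0, "wx": 0, "wy": 0, "wz": 0, "gripper": 255},
    {"dx": -0.143, "dy": -0.986, "dz": 0, "wx": 0, "wy": 0, "wz": 0, "gripper": 255},
  ],
)

```text
time: 12.73
tool_pos: [0.5276, -0.2312, 0.2146]
ee_rot: [3.141, -0.001, -3.14]
wrist_force: [-0.0, 0.3, -0.9]
width: 0.0655
finger_force: 30.0
```

carry_out(
  deltas=[
    {"dx": -0.143, "dy": -0.986, "dz": 0, "wx": 0, "wy": 0, "wz": 0, "gripper": 255},
    {"dx": -0.143, "dy": -0.986, "dz": 0, "wx": 0, "wy": 0, "wz": 0, "gripper": 255},
    {"dx": -0.143, "dy": -0.986, "dz": 0, "wx": 0, "wy": 0, "wz": 0, "gripper": 255},
    {"dx": -0.143, "dy": -0.986, "dz": 0, "wx": 0, "wy": 0, "wz": 0, "gripper": 255},
    {"dx": -0.143, "dy": -0.986, "dz": 0, "wx": 0, "wy": 0, "wz": 0, "gripper": 255},
    {"dx": -0.143, "dy": -0.986, "dz": 0, "wx": 0, "wy": 0, "wz": 0, "gripper": 255},
    {"dx": -0.143, "dy": -0.986, "dz": 0, "wx": 0, "wy": 0, "wz": 0, "gripper": 255},
    {"dx": -0.143, "dy": -0.986, "dz": 0, "wx": 0, "wy": 0, "wz": 0, "gripper": 255},
    {"dx": 0, "dy": 0, "dz": 1, "wx": 0, "wy": 0, "wz": 0, "gripper": 255},
    {"dx": 0, "dy": 0, "dz": 1, "wx": 0, "wy": 0, "wz": 0, "gripper": 255},
    {"dx": 0, "dy": 0, "dz": 1, "wx": 0, "wy": 0, "wz": 0, "gripper": 255},
    {"dx": 0, "dy": 0, "dz": 0.7, "wx": 0, "wy": 0, "wz": 0, "gripper": 255},
    {"dx": 0, "dy": 0, "dz": 0.4, "wx": 0, "wy": 0, "wz": 0, "gripper": 255},
    {"dx": 0, "dy": 0, "dz": 0, "wx": 0, "wy": 0, "wz": 0, "gripper": 255},
    {"dx": 0, "dy": 0, "dz": 0, "wx": 0, "wy": 0, "wz": 0, "gripper": 255},
    {"dx": 0, "dy": 0, "dz": 0, "wx": 0, "wy": 0, "wz": 0, "gripper": 255},
  ],
)

```text
time: 14.07
tool_pos: [0.5514, -0.3886, 0.1342]
ee_rot: [-3.14, 0.002, -3.14]
wrist_force: [0.1, -1.3, -0.9]
width: 0.0654
finger_force: 30.0
```

carry_out(
  deltas=[
    {"dx": 0, "dy": 0, "dz": 0.15, "wx": 0, "wy": 0, "wz": 0, "gripper": 255},
    {"dx": 0, "dy": 0, "dz": 0.1, "wx": 0, "wy": 0, "wz": 0, "gripper": 255},
    {"dx": 0, "dy": 0, "dz": 0.08, "wx": 0, "wy": 0, "wz": 0, "gripper": 255},
    {"dx": 0, "dy": 0, "dz": 0.05, "wx": 0, "wy": 0, "wz": 0, "gripper": 255},
    {"dx": 0, "dy": 0, "dz": 0.02, "wx": 0, "wy": 0, "wz": 0, "gripper": 255},
    {"dx": 0, "dy": 0, "dz": 0, "wx": 0, "wy": 0, "wz": 0, "gripper": 255},
  ],
)

```text
time: 14.57
tool_pos: [0.5509, -0.3884, 0.1261]
ee_rot: [-3.141, 0.001, -3.141]
wrist_force: [-3.5, 1.4, 5.3]
width: 0.0656
finger_force: 30.0
```

carry_out(
  deltas=[
    {"dx": 0, "dy": 0, "dz": 0, "wx": 0, "wy": 0, "wz": 0, "gripper": 0},
    {"dx": 0, "dy": 0, "dz": 0, "wx": 0, "wy": 0, "wz": 0, "gripper": 0},
    {"dx": 0, "dy": 0, "dz": 0, "wx": 0, "wy": 0, "wz": 0, "gripper": 0},
    {"dx": 0, "dy": 0, "dz": 0, "wx": 0, "wy": 0, "wz": 0, "gripper": 0},
    {"dx": 0, "dy": 0, "dz": -0.5, "wx": 0, "wy": 0, "wz": 0, "gripper": 0},
    {"dx": 0, "dy": 0, "dz": -1, "wx": 0, "wy": 0, "wz": 0, "gripper": 0},
    {"dx": 0, "dy": 0, "dz": -1, "wx": 0, "wy": 0, "wz": 0, "gripper": 0},
    {"dx": 0, "dy": 0, "dz": -1, "wx": 0, "wy": 0, "wz": 0, "gripper": 0},
    {"dx": 0, "dy": 0, "dz": -1, "wx": 0, "wy": 0, "wz": 0, "gripper": 0},
    {"dx": 0, "dy": 0.986, "dz": -0.6, "wx": 0, "wy": 0, "wz": 0, "gripper": 0},
    {"dx": 0, "dy": 0.986, "dz": -0.6, "wx": 0, "wy": 0, "wz": 0, "gripper": 0},
    {"dx": 0, "dy": 0.986, "dz": -0.6, "wx": 0, "wy": 0, "wz": 0, "gripper": 0},
    {"dx": 0, "dy": 0.986, "dz": -0.6, "wx": 0, "wy": 0, "wz": 0, "gripper": 0},
    {"dx": 0, "dy": 0.986, "dz": -0.6, "wx": 0, "wy": 0, "wz": 0, "gripper": 0},
    {"dx": 0, "dy": 0.986, "dz": -0.6, "wx": 0, "wy": 0, "wz": 0, "gripper": 0},
    {"dx": 0, "dy": 0.986, "dz": -0.6, "wx": 0, "wy": 0, "wz": 0, "gripper": 0},
    {"dx": 0, "dy": 0, "dz": 0, "wx": 0, "wy": 0, "wz": 0, "gripper": 0},
    {"dx": 0, "dy": 0, "dz": 0, "wx": 0, "wy": 0, "wz": 0, "gripper": 0},
  ],
)

```text
time: 16.07
tool_pos: [0.5511, -0.2497, 0.3006]
ee_rot: [-3.14, 0.003, -3.139]
wrist_force: [0.6, -0.2, -1.7]
width: 0.0941
finger_force: 0.0
```

```bash
python3 - <<'E' 2>/dev/null
from h import *
import pickle
c,im=shot('wrist','pics/w4.png'); pickle.dump((c,im),open('w4.pkl','wb'))
print(np.round(robot.get_obs()['tool_pos'],4))
d={n:shot(n,f'pics/{n}2.png') for n in ('scene','side')}; pickle.dump(d,open('d2.pkl','wb'))
fit(c,im,(.551,-.387),'round',.033,0,0,.066,name='lr top'); fit(c,im,(.55,-.387),'round',.05,0,0,.01,sel=(20,200),name='board arc');fit(c,im,(.55,-.387),'round',.05,0,0,.01,name='board all')
for n in d: fit(*d[n],(.55,-.389),'round',.033,0,0,.066,name='lr top '+n)
E
```

```text
[ 0.5507 -0.2504  0.2992]
lr top ctr mm [ 549.4 -386.8] th 0.0 n 120 med|res| mm 1.0
board arc ctr mm [ 550.6 -388.4] th 0.0 n 60 med|res| mm 0.06
board all ctr mm [ 550.6 -388.3] th 0.0 n 96 med|res| mm 0.5
lr top scene ctr mm [ 549.6 -389.4] th 0.0 n 120 med|res| mm 0.95
lr top side ctr mm [ 550.9 -388.7] th 0.0 n 120 med|res| mm 1.15
```

View pics/w4.png

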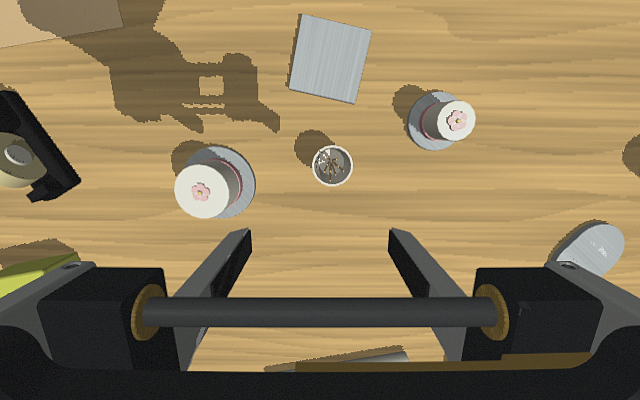

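The large cake is centred within about 1.5 mm. The fixed cameras agree to under 1 mm, and w4 shows it upright at (202,190) with the cup (333,165) untouched. Next, a look at the oval board from close by.

carry_out(
  deltas=[
    {"dx": -0.386, "dy": 0.972, "dz": 0, "wx": 0, "wy": 0, "wz": 0, "gripper": 0},
    {"dx": -0.386, "dy": 0.972, "dz": 0, "wx": 0, "wy": 0, "wz": 0, "gripper": 0},
    {"dx": -0.386, "dy": 0.972, "dz": 0, "wx": 0, "wy": 0, "wz": 0, "gripper": 0},
    {"dx": -0.386, "dy": 0.972, "dz": 0, "wx": 0, "wy": 0, "wz": 0, "gripper": 0},
    {"dx": -0.386, "dy": 0.972, "dz": 0, "wx": 0, "wy": 0, "wz": 0, "gripper": 0},
    {"dx": -0.386, "dy": 0.972, "dz": 0, "wx": 0, "wy": 0, "wz": 0, "gripper": 0},
    {"dx": -0.386, "dy": 0.972, "dz": 0, "wx": 0, "wy": 0, "wz": 0, "gripper": 0},
    {"dx": -0.386, "dy": 0.972, "dz": 0, "wx": 0, "wy": 0, "wz": 0, "gripper": 0},
    {"dx": -0.386, "dy": 0.972, "dz": 0, "wx": 0, "wy": 0, "wz": 0, "gripper": 0},
    {"dx": -0.386, "dy": 0.972, "dz": 0, "wx": 0, "wy": 0, "wz": 0, "gripper": 0},
    {"dx": -0.386, "dy": 0.972, "dz": 0, "wx": 0, "wy": 0, "wz": 0, "gripper": 0},
    {"dx": -0.386, "dy": 0.972, "dz": 0, "wx": 0, "wy": 0, "wz": 0, "gripper": 0},
    {"dx": -0.386, "dy": 0.972, "dz": 0, "wx": 0, "wy": 0, "wz": 0, "gripper": 0},
    {"dx": -0.386, "dy": 0.972, "dz": 0, "wx": 0, "wy": 0, "wz": 0, "gripper": 0},
    {"dx": -0.386, "dy": 0.972, "dz": 0, "wx": 0, "wy": 0, "wz": 0, "gripper": 0},
    {"dx": -0.386, "dy": 0.972, "dz": 0, "wx": 0, "wy": 0, "wz": 0, "gripper": 0},
    {"dx": -0.386, "dy": 0.972, "dz": 0, "wx": 0, "wy": 0, "wz": 0, "gripper": 0},
    {"dx": -0.386, "dy": 0.972, "dz": 0, "wx": 0, "wy": 0, "wz": 0, "gripper": 0},
    {"dx": 0, "dy": 0, "dz": 0, "wx": 0, "wy": 0, "wz": 0, "gripper": 0},
    {"dx": 0, "dy": 0, "dz": 0, "wx": 0, "wy": 0, "wz": 0, "gripper": 0},
  ],
)

```text
time: 17.88
tool_pos: [0.6896, 0.0996, 0.2967]
ee_rot: [-3.141, -0.003, -3.14]
wrist_force: [-0.3, 0.7, -0.2]
width: 0.0939
finger_force: 0.0
```

```bash
python3 - <<'E' 2>/dev/null
from h import *
import pickle
c,im=shot('wrist','pics/w5.png'); pickle.dump((c,im),open('w5.pkl','wb'))
o=robot.get_obs(); print(np.round(o['tool_pos'],4),np.round(o['joint_positions'],2))
fit(c,im,(.66,.151),'oval',.057,.041,141,.01,name='bov'); u=w2px(c,[.66,.151,.01])[0].astype(int); print(u)
rect(c,im,(int(u[0])-15,int(u[1])),.01,0,0,'bov',vmin=115)
c4,i4=pickle.load(open('w4.pkl','rb')); fit(c4,i4,(.397,-.238),'square',.043,0,-12,.01,name='bsq w4')
E
```

```text
[0.6894 0.0988 0.2972] [ 0.06  0.42  0.97 -0.    1.75 -1.51]
bov ctr mm [660.5 151.4] th 141.3 n 120 med|res| mm 0.55
[358 163]
bov rect ctr [660.2 151.1] size [ 82.  111.7] ang 52.0 centroid [660.2 151.1] ell [ 87. 114.] 51.0
bsq w4 ctr mm [ 397.  -238.1] th -12.0 n 112 med|res| mm 0.61
```

View pics/w5.png

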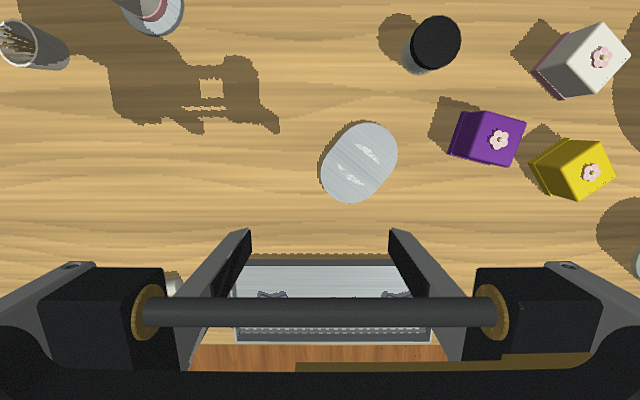

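Oval board: (660.4,151.2), axis at 141.5°. w5 shows it at (358,163), clear of the purple decoy (490,138) and the tray. On to the oval cake, yaw to 102°.

carry_out(
  deltas=[
    {"dx": 0.984, "dy": 0.582, "dz": 0, "wx": 0, "wy": 0, "wz": 0, "gripper": 0},
    {"dx": 0.984, "dy": 0.582, "dz": 0, "wx": 0, "wy": 0, "wz": 0, "gripper": 0},
    {"dx": 0.984, "dy": 0.582, "dz": 0, "wx": 0, "wy": 0, "wz": 0, "gripper": 0},
    {"dx": 0.984, "dy": 0.582, "dz": 0, "wx": 0, "wy": 0, "wz": 0, "gripper": 0},
    {"dx": 0.984, "dy": 0.582, "dz": 0, "wx": 0, "wy": 0, "wz": 0, "gripper": 0},
    {"dx": 0.984, "dy": 0.582, "dz": 0, "wx": 0, "wy": 0, "wz": 0, "gripper": 0},
    {"dx": 0.984, "dy": 0.582, "dz": 0, "wx": 0, "wy": 0, "wz": 0, "gripper": 0},
    {"dx": 0.984, "dy": 0.582, "dz": 0, "wx": 0, "wy": 0, "wz": 0, "gripper": 0},
    {"dx": 0.984, "dy": 0.582, "dz": 0, "wx": 0, "wy": 0, "wz": 0, "gripper": 0},
    {"dx": 0.984, "dy": 0.582, "dz": 0, "wx": 0, "wy": 0, "wz": 0, "gripper": 0},
    {"dx": 0.984, "dy": 0.582, "dz": 0, "wx": 0, "wy": 0, "wz": 0, "gripper": 0},
    {"dx": 0.984, "dy": 0.582, "dz": 0, "wx": 0, "wy": 0, "wz": 0, "gripper": 0},
    {"dx": 0.984, "dy": 0.582, "dz": 0, "wx": 0, "wy": 0, "wz": 0, "gripper": 0},
    {"dx": 0.984, "dy": 0.582, "dz": 0, "wx": 0, "wy": 0, "wz": 0, "gripper": 0},
    {"dx": 0, "dy": 0, "dz": 0.6, "wx": 0, "wy": 0, "wz": 0.945, "gripper": 0},
    {"dx": 0, "dy": 0, "dz": 0.6, "wx": 0, "wy": 0, "wz": 0.945, "gripper": 0},
    {"dx": 0, "dy": 0, "dz": 0.6, "wx": 0, "wy": 0, "wz": 0.945, "gripper": 0},
    {"dx": 0, "dy": 0, "dz": 0.6, "wx": 0, "wy": 0, "wz": 0.945, "gripper": 0},
    {"dx": 0, "dy": 0, "dz": 0.6, "wx": 0, "wy": 0, "wz": 0.945, "gripper": 0},
    {"dx": 0, "dy": 0, "dz": 0.6, "wx": 0, "wy": 0, "wz": 0.945, "gripper": 0},
  ],
)

```text
time: 19.6
tool_pos: [0.4138, 0.261, 0.2261]
ee_rot: [-3.141, 0.001, 2.454]
wrist_force: [0.0, 0.2, 1.2]
width: 0.0938
finger_force: 0.0
```

carry_out(
  deltas=[
    {"dx": 0, "dy": 0, "dz": 0.2, "wx": 0, "wy": 0, "wz": 0.945, "gripper": 0},
    {"dx": 0, "dy": 0, "dz": 0.2, "wx": 0, "wy": 0, "wz": 0.945, "gripper": 0},
    {"dx": 0, "dy": 0, "dz": 0.2, "wx": 0, "wy": 0, "wz": 0.945, "gripper": 0},
    {"dx": 0, "dy": 0, "dz": 0.2, "wx": 0, "wy": 0, "wz": 0.945, "gripper": 0},
    {"dx": 0, "dy": 0, "dz": 0.2, "wx": 0, "wy": 0, "wz": 0.945, "gripper": 0},
    {"dx": 0, "dy": 0, "dz": 0.2, "wx": 0, "wy": 0, "wz": 0.945, "gripper": 0},
    {"dx": 0, "dy": 0, "dz": 0, "wx": 0, "wy": 0, "wz": 0, "gripper": 0},
    {"dx": 0, "dy": 0, "dz": 0, "wx": 0, "wy": 0, "wz": 0, "gripper": 0},
    {"dx": 0, "dy": 0, "dz": 0, "wx": 0, "wy": 0, "wz": 0, "gripper": 0},
  ],
)

```text
time: 20.35
tool_pos: [0.4139, 0.2618, 0.203]
ee_rot: [3.141, 0.0, 1.783]
wrist_force: [1.0, -0.7, 0.5]
width: 0.094
finger_force: 0.0
```

carry_out(
  deltas=[
    {"dx": 0, "dy": 0, "dz": 1, "wx": 0, "wy": 0, "wz": 0, "gripper": 0},
    {"dx": 0, "dy": 0, "dz": 1, "wx": 0, "wy": 0, "wz": 0, "gripper": 0},
    {"dx": 0, "dy": 0, "dz": 1, "wx": 0, "wy": 0, "wz": 0, "gripper": 0},
    {"dx": 0, "dy": 0, "dz": 0.8, "wx": 0, "wy": 0, "wz": 0, "gripper": 0},
    {"dx": 0, "dy": 0, "dz": 0.6, "wx": 0, "wy": 0, "wz": 0, "gripper": 0},
    {"dx": 0, "dy": 0, "dz": 0, "wx": 0, "wy": 0, "wz": 0, "gripper": 255},
    {"dx": 0, "dy": 0, "dz": 0, "wx": 0, "wy": 0, "wz": 0, "gripper": 255},
    {"dx": 0, "dy": 0, "dz": 0, "wx": 0, "wy": 0, "wz": 0, "gripper": 255},
    {"dx": 0, "dy": 0, "dz": 0, "wx": 0, "wy": 0, "wz": 0, "gripper": 255},
    {"dx": 0, "dy": 0, "dz": 0, "wx": 0, "wy": 0, "wz": 0, "gripper": 255},
    {"dx": 0, "dy": 0, "dz": 0, "wx": 0, "wy": 0, "wz": 0, "gripper": 255},
    {"dx": 0, "dy": 0, "dz": 0, "wx": 0, "wy": 0, "wz": 0, "gripper": 255},
    {"dx": 0, "dy": 0, "dz": 0, "wx": 0, "wy": 0, "wz": 0, "gripper": 255},
    {"dx": 0, "dy": 0, "dz": 0, "wx": 0, "wy": 0, "wz": 0, "gripper": 255},
    {"dx": 0, "dy": 0, "dz": 0, "wx": 0, "wy": 0, "wz": 0, "gripper": 255},
  ],
)

```text
time: 21.6
tool_pos: [0.4138, 0.2626, 0.1153]
ee_rot: [3.141, -0.0, 1.782]
wrist_force: [-1.0, 0.0, 3.5]
width: 0.0502
finger_force: 30.0
```

carry_out(
  deltas=[
    {"dx": 0, "dy": 0, "dz": -0.5, "wx": 0, "wy": 0, "wz": 0, "gripper": 255},
    {"dx": 0, "dy": 0, "dz": -1, "wx": 0, "wy": 0, "wz": 0, "gripper": 255},
    {"dx": 0, "dy": 0, "dz": -1, "wx": 0, "wy": 0, "wz": -0.953, "gripper": 255},
    {"dx": 0, "dy": 0, "dz": -1, "wx": 0, "wy": 0, "wz": -0.953, "gripper": 255},
    {"dx": 0, "dy": 0, "dz": -1, "wx": 0, "wy": 0, "wz": -0.953, "gripper": 255},
    {"dx": 0, "dy": 0, "dz": 0, "wx": 0, "wy": 0, "wz": -0.953, "gripper": 255},
    {"dx": 0, "dy": 0, "dz": 0, "wx": 0, "wy": 0, "wz": -0.953, "gripper": 255},
    {"dx": 0, "dy": 0, "dz": 0, "wx": 0, "wy": 0, "wz": -0.953, "gripper": 255},
    {"dx": -0.94, "dy": 0.235, "dz": 0, "wx": 0, "wy": 0, "wz": 0, "gripper": 255},
    {"dx": -0.94, "dy": 0.235, "dz": 0, "wx": 0, "wy": 0, "wz": 0, "gripper": 255},
    {"dx": -0.94, "dy": 0.235, "dz": 0, "wx": 0, "wy": 0, "wz": 0, "gripper": 255},
    {"dx": -0.94, "dy": 0.235, "dz": 0, "wx": 0, "wy": 0, "wz": 0, "gripper": 255},
    {"dx": -0.94, "dy": 0.235, "dz": 0, "wx": 0, "wy": 0, "wz": 0, "gripper": 255},
    {"dx": -0.94, "dy": 0.235, "dz": 0, "wx": 0, "wy": 0, "wz": 0, "gripper": 255},
    {"dx": -0.94, "dy": 0.235, "dz": 0, "wx": 0, "wy": 0, "wz": 0, "gripper": 255},
    {"dx": -0.94, "dy": 0.235, "dz": 0, "wx": 0, "wy": 0, "wz": 0, "gripper": 255},
    {"dx": -0.94, "dy": 0.235, "dz": 0, "wx": 0, "wy": 0, "wz": 0, "gripper": 255},
    {"dx": -0.94, "dy": 0.235, "dz": 0, "wx": 0, "wy": 0, "wz": 0, "gripper": 255},
  ],
)

```text
time: 23.1
tool_pos: [0.5905, 0.1814, 0.2045]
ee_rot: [-3.141, -0.001, 2.468]
wrist_force: [0.1, 0.4, -0.6]
width: 0.0493
finger_force: 30.0
```

carry_out(
  deltas=[
    {"dx": -0.94, "dy": 0.235, "dz": 0, "wx": 0, "wy": 0, "wz": 0, "gripper": 255},
    {"dx": -0.94, "dy": 0.235, "dz": 0, "wx": 0, "wy": 0, "wz": 0, "gripper": 255},
    {"dx": -0.94, "dy": 0.235, "dz": 0, "wx": 0, "wy": 0, "wz": 0, "gripper": 255},
    {"dx": -0.94, "dy": 0.235, "dz": 0, "wx": 0, "wy": 0, "wz": 0, "gripper": 255},
    {"dx": 0, "dy": 0, "dz": 1, "wx": 0, "wy": 0, "wz": 0, "gripper": 255},
    {"dx": 0, "dy": 0, "dz": 1, "wx": 0, "wy": 0, "wz": 0, "gripper": 255},
    {"dx": 0, "dy": 0, "dz": 1, "wx": 0, "wy": 0, "wz": 0, "gripper": 255},
    {"dx": 0, "dy": 0, "dz": 0.5, "wx": 0, "wy": 0, "wz": 0, "gripper": 255},
    {"dx": 0, "dy": 0, "dz": 0, "wx": 0, "wy": 0, "wz": 0, "gripper": 255},
    {"dx": 0, "dy": 0, "dz": 0, "wx": 0, "wy": 0, "wz": 0, "gripper": 255},
    {"dx": 0, "dy": 0, "dz": 0, "wx": 0, "wy": 0, "wz": 0, "gripper": 255},
  ],
)

```text
time: 24.02
tool_pos: [0.661, 0.15, 0.1363]
ee_rot: [3.14, 0.002, 2.468]
wrist_force: [-0.9, -1.5, -0.1]
width: 0.0498
finger_force: 30.0
```

carry_out(
  deltas=[
    {"dx": 0, "dy": 0, "dz": 0.2, "wx": 0, "wy": 0, "wz": 0, "gripper": 255},
    {"dx": 0, "dy": 0, "dz": 0.15, "wx": 0, "wy": 0, "wz": 0, "gripper": 255},
    {"dx": 0, "dy": 0, "dz": 0.08, "wx": 0, "wy": 0, "wz": 0, "gripper": 255},
    {"dx": 0, "dy": 0, "dz": 0.05, "wx": 0, "wy": 0, "wz": 0, "gripper": 255},
    {"dx": 0, "dy": 0, "dz": 0, "wx": 0, "wy": 0, "wz": 0, "gripper": 255},
    {"dx": 0, "dy": 0, "dz": 0, "wx": 0, "wy": 0, "wz": 0, "gripper": 255},
  ],
)

```text
time: 24.52
tool_pos: [0.6604, 0.1498, 0.1253]
ee_rot: [3.141, 0.0, 2.468]
wrist_force: [0.3, -0.7, -0.4]
width: 0.0498
finger_force: 30.0
```

carry_out(
  deltas=[
    {"dx": 0, "dy": 0, "dz": 0.04, "wx": 0, "wy": 0, "wz": 0, "gripper": 255},
    {"dx": 0, "dy": 0, "dz": 0.03, "wx": 0, "wy": 0, "wz": 0, "gripper": 255},
    {"dx": 0, "dy": 0, "dz": 0, "wx": 0, "wy": 0, "wz": 0, "gripper": 255},
    {"dx": 0, "dy": 0, "dz": 0, "wx": 0, "wy": 0, "wz": 0, "gripper": 255},
  ],
)

```text
time: 24.85
tool_pos: [0.6604, 0.1498, 0.1253]
ee_rot: [3.141, 0.001, 2.468]
wrist_force: [-2.0, -0.8, 5.0]
width: 0.05
finger_force: 30.0
```

carry_out(
  deltas=[
    {"dx": 0, "dy": 0, "dz": 0, "wx": 0, "wy": 0, "wz": 0, "gripper": 0},
    {"dx": 0, "dy": 0, "dz": 0, "wx": 0, "wy": 0, "wz": 0, "gripper": 0},
    {"dx": 0, "dy": 0, "dz": 0, "wx": 0, "wy": 0, "wz": 0, "gripper": 0},
    {"dx": 0, "dy": 0, "dz": 0, "wx": 0, "wy": 0, "wz": 0, "gripper": 0},
    {"dx": 0, "dy": 0, "dz": -0.5, "wx": 0, "wy": 0, "wz": 0, "gripper": 0},
    {"dx": 0, "dy": 0, "dz": -1, "wx": 0, "wy": 0, "wz": 0, "gripper": 0},
    {"dx": 0, "dy": 0, "dz": -1, "wx": 0, "wy": 0, "wz": 0, "gripper": 0},
    {"dx": 0, "dy": 0, "dz": -1, "wx": 0, "wy": 0, "wz": 0, "gripper": 0},
    {"dx": 0, "dy": 0, "dz": -1, "wx": 0, "wy": 0, "wz": 0, "gripper": 0},
    {"dx": 0, "dy": 0, "dz": -1, "wx": 0, "wy": 0, "wz": 0, "gripper": 0},
    {"dx": -0.5, "dy": 0, "dz": -1, "wx": 0, "wy": 0, "wz": 0, "gripper": 0},
    {"dx": -0.5, "dy": 0, "dz": -1, "wx": 0, "wy": 0, "wz": 0, "gripper": 0},
    {"dx": 0, "dy": 0, "dz": -1, "wx": 0, "wy": 0, "wz": 0, "gripper": 0},
    {"dx": 0, "dy": 0, "dz": 0, "wx": 0, "wy": 0, "wz": 0, "gripper": 0},
    {"dx": 0, "dy": 0, "dz": 0, "wx": 0, "wy": 0, "wz": 0, "gripper": 0},
  ],
)

```text
time: 26.1
tool_pos: [0.6764, 0.1373, 0.2957]
ee_rot: [3.139, 0.003, 2.468]
wrist_force: [-0.5, 0.8, -1.1]
width: 0.0939
finger_force: 0.0
```

```bash
python3 - <<'E' 2>/dev/null
from h import *
import pickle
c,im=shot('wrist','pics/w6.png'); pickle.dump((c,im),open('w6.pkl','wb'))
o=robot.get_obs(); print(np.round(o['tool_pos'],4),np.round(o['joint_positions'],2))
d={n:shot(n,f'pics/{n}3.png') for n in ('scene','side')}; pickle.dump(d,open('d3.pkl','wb'))
fit(c,im,(.66,.15),'oval',.041,.025,141.5,.066,name='cake top'); fit(c,im,(.66,.15),'oval',.057,.041,141.5,.01,name='board')
for n in d: fit(*d[n],(.66,.15),'oval',.041,.025,141.5,.066,name='top '+n); fit(*d[n],(.66,.15),'oval',.057,.041,141.5,.01,tol=.004,name='board '+n)
fit(c,im,(.5385,.4),'square',.027,0,-38,.056,name='sq')
E
```

```text
[0.6759 0.1374 0.2936] [ 0.12  0.41  1.    0.    1.73 -0.78]
cake top ctr mm [660.8 151.2] th 141.6 n 120 med|res| mm 0.99
board ctr mm [660.4 151.3] th 140.8 n 120 med|res| mm 0.58
top scene ctr mm [660.3 149.2] th 141.3 n 120 med|res| mm 0.59
board scene ctr mm [659.1 149.3] th 139.8 n 88 med|res| mm 0.64
top side ctr mm [662.8 151.6] th 142.2 n 120 med|res| mm 1.47
board side ctr mm [660.7 151.2] th 143.3 n 76 med|res| mm 1.22
sq ctr mm [538.5 400. ] th -38.0 n 0 med|res| mm nan
```

View pics/w6.png

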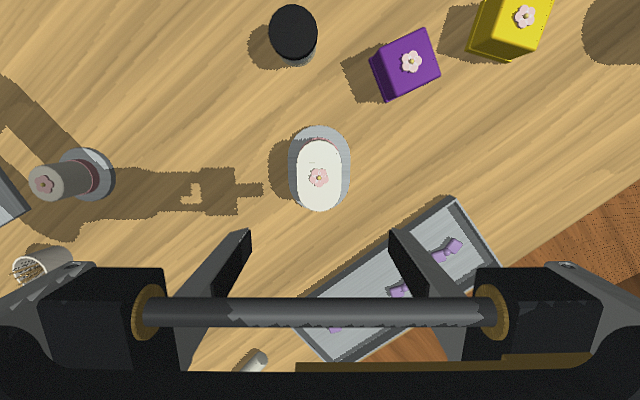

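The oval is centred within 1 mm and 1°. w6 shows an even border round it at (320,168). Now over the white square cake, with a check from above.

carry_out(
  deltas=[
    {"dx": 0.969, "dy": 0.428, "dz": 0, "wx": 0, "wy": 0, "wz": 0, "gripper": 0},
    {"dx": 0.969, "dy": 0.428, "dz": 0, "wx": 0, "wy": 0, "wz": 0, "gripper": 0},
    {"dx": 0.969, "dy": 0.428, "dz": 0, "wx": 0, "wy": 0, "wz": 0, "gripper": 0},
    {"dx": 0.969, "dy": 0.428, "dz": 0, "wx": 0, "wy": 0, "wz": 0, "gripper": 0},
    {"dx": 0.969, "dy": 0.428, "dz": 0, "wx": 0, "wy": 0, "wz": 0, "gripper": 0},
    {"dx": 0.969, "dy": 0.428, "dz": 0, "wx": 0, "wy": 0, "wz": 0, "gripper": 0},
    {"dx": 0.969, "dy": 0.428, "dz": 0, "wx": 0, "wy": 0, "wz": 0, "gripper": 0},
    {"dx": 0.969, "dy": 0.428, "dz": 0, "wx": 0, "wy": 0, "wz": 0, "gripper": 0},
    {"dx": 0.969, "dy": 0.428, "dz": 0, "wx": 0, "wy": 0, "wz": 0, "gripper": 0},
    {"dx": 0.969, "dy": 0.428, "dz": 0, "wx": 0, "wy": 0, "wz": 0, "gripper": 0},
    {"dx": 0.969, "dy": 0.428, "dz": 0, "wx": 0, "wy": 0, "wz": 0, "gripper": 0},
    {"dx": 0.969, "dy": 0.428, "dz": 0, "wx": 0, "wy": 0, "wz": 0, "gripper": 0},
    {"dx": 0.969, "dy": 0.428, "dz": 0, "wx": 0, "wy": 0, "wz": 0, "gripper": 0},
    {"dx": 0.969, "dy": 0.428, "dz": 0, "wx": 0, "wy": 0, "wz": -0.09, "gripper": 0},
    {"dx": 0, "dy": 0, "dz": 0, "wx": 0, "wy": 0, "wz": 0, "gripper": 0},
    {"dx": 0, "dy": 0, "dz": 0, "wx": 0, "wy": 0, "wz": 0, "gripper": 0},
    {"dx": 0, "dy": 0, "dz": 0, "wx": 0, "wy": 0, "wz": 0, "gripper": 0},
  ],
)

```text
time: 27.67
tool_pos: [0.5387, 0.3995, 0.2924]
ee_rot: [-3.139, -0.0, 2.479]
wrist_force: [-0.0, -0.3, 0.2]
width: 0.0938
finger_force: 0.0
```

```bash
python3 - <<'E' 2>/dev/null
from h import *
import pickle
c,im=shot('wrist','pics/w7.png'); pickle.dump((c,im),open('w7.pkl','wb'))
o=robot.get_obs(); print(np.round(o['tool_pos'],4),np.round(o['ee_rot'],3))
fit(c,im,(.5385,.4),'square',.027,0,-38,.056,name='sq')
for n,x in (('teal',(.41,.393)),('purple',(.626,.297)),('yellow',(.663,.414))): print(n,w2px(c,[*x,.058]).round())
E
```

```text
[0.539  0.3992 0.2928] [-3.14   0.     2.478]
sq ctr mm [538.4 403.5] th -38.0 n 112 med|res| mm 1.0
teal [[240. 106.]]
purple [[298. 295.]]
yellow [[390. 265.]]
```

View pics/w7.png

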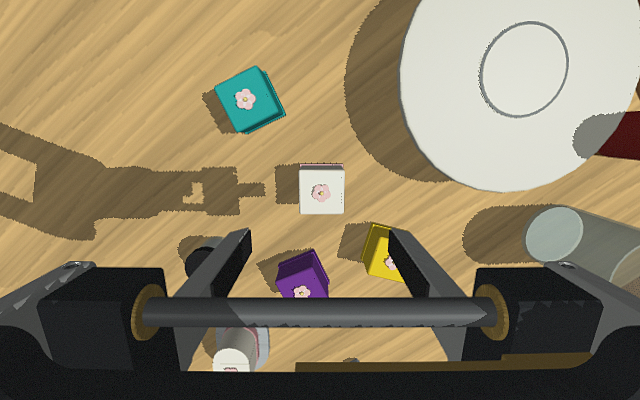

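w7 shows the white square at (322,190) centred between the open fingers. The decoys are clear of them: turquoise (250,100), purple (300,280), yellow (385,250). Before going down I'll check the white cake stand's height against the gripper body.

```bash
python3 - <<'E' 2>/dev/null
from h import *
import pickle
d=pickle.load(open('d3.pkl','rb')); c7,_=pickle.load(open('w7.pkl','rb'))
for z in (.04,.06,.08,.1,.12,.15): print(z,[px2w(c,*p,z)[:2].round(3) for c,p in ((d['scene'][0],(524,130)),(d['side'][0],(299,97)),(c7,(524,69)))],'near edge w7',px2w(c7,405,110,z)[:2].round(3),px2w(c7,440,178,z)[:2].round(3))
E
```

```text
0.04 [array([0.534, 0.693]), array([0.573, 0.706]), array([0.57 , 0.665])] near edge w7 [0.525 0.535] [0.616 0.525]
0.06 [array([0.548, 0.664]), array([0.568, 0.671]), array([0.564, 0.652])] near edge w7 [0.522 0.53 ] [0.608 0.52 ]
0.08 [array([0.563, 0.635]), array([0.563, 0.636]), array([0.559, 0.639])] near edge w7 [0.52  0.524] [0.6   0.515]
0.1 [array([0.577, 0.606]), array([0.559, 0.602]), array([0.554, 0.626])] near edge w7 [0.517 0.519] [0.592 0.511]
0.12 [array([0.592, 0.577]), array([0.554, 0.567]), array([0.549, 0.613])] near edge w7 [0.514 0.514] [0.584 0.506]
0.15 [array([0.613, 0.534]), array([0.547, 0.514]), array([0.541, 0.593])] near edge w7 [0.511 0.506] [0.572 0.499]
```

carry_out(
  deltas=[
    {"dx": 0.12, "dy": 0.06, "dz": 1, "wx": 0, "wy": 0, "wz": 0, "gripper": 0},
    {"dx": 0, "dy": 0, "dz": 1, "wx": 0, "wy": 0, "wz": 0, "gripper": 0},
    {"dx": 0, "dy": 0, "dz": 1, "wx": 0, "wy": 0, "wz": 0, "gripper": 0},
    {"dx": 0, "dy": 0, "dz": 1, "wx": 0, "wy": 0, "wz": 0, "gripper": 0},
    {"dx": 0, "dy": 0, "dz": 1, "wx": 0, "wy": 0, "wz": 0, "gripper": 0},
    {"dx": 0, "dy": 0, "dz": 1, "wx": 0, "wy": 0, "wz": 0, "gripper": 0},
    {"dx": 0, "dy": 0, "dz": 1, "wx": 0, "wy": 0, "wz": 0, "gripper": 0},
    {"dx": 0, "dy": 0, "dz": 1, "wx": 0, "wy": 0, "wz": 0, "gripper": 0},
    {"dx": 0, "dy": 0, "dz": 0.6, "wx": 0, "wy": 0, "wz": 0, "gripper": 0},
    {"dx": 0, "dy": 0, "dz": 0.25, "wx": 0, "wy": 0, "wz": 0, "gripper": 0},
    {"dx": 0, "dy": 0, "dz": 0, "wx": 0, "wy": 0, "wz": 0, "gripper": 255},
    {"dx": 0, "dy": 0, "dz": 0, "wx": 0, "wy": 0, "wz": 0, "gripper": 255},
    {"dx": 0, "dy": 0, "dz": 0, "wx": 0, "wy": 0, "wz": 0, "gripper": 255},
    {"dx": 0, "dy": 0, "dz": 0, "wx": 0, "wy": 0, "wz": 0, "gripper": 255},
    {"dx": 0, "dy": 0, "dz": 0, "wx": 0, "wy": 0, "wz": 0, "gripper": 255},
    {"dx": 0, "dy": 0, "dz": 0, "wx": 0, "wy": 0, "wz": 0, "gripper": 255},
    {"dx": 0, "dy": 0, "dz": 0, "wx": 0, "wy": 0, "wz": 0, "gripper": 255},
    {"dx": 0, "dy": 0, "dz": 0, "wx": 0, "wy": 0, "wz": 0, "gripper": 255},
    {"dx": 0, "dy": 0, "dz": 0, "wx": 0, "wy": 0, "wz": 0, "gripper": 255},
  ],
)

```text
time: 29.3
tool_pos: [0.5378, 0.4028, 0.1175]
ee_rot: [3.141, 0.0, 2.479]
wrist_force: [-1.1, 0.1, 2.9]
width: 0.0537
finger_force: 30.0
```

carry_out(
  deltas=[
    {"dx": 0, "dy": 0, "dz": -0.5, "wx": 0, "wy": 0, "wz": 0, "gripper": 255},
    {"dx": 0, "dy": 0, "dz": -1, "wx": 0, "wy": 0, "wz": 0, "gripper": 255},
    {"dx": 0, "dy": 0, "dz": -1, "wx": 0, "wy": 0, "wz": 0, "gripper": 255},
    {"dx": 0, "dy": 0, "dz": -1, "wx": 0, "wy": 0, "wz": 0, "gripper": 255},
    {"dx": 0, "dy": 0, "dz": -1, "wx": 0, "wy": 0, "wz": -0.94, "gripper": 255},
    {"dx": 0, "dy": 0, "dz": -1, "wx": 0, "wy": 0, "wz": -0.94, "gripper": 255},
    {"dx": 0, "dy": 0, "dz": 0, "wx": 0, "wy": 0, "wz": -0.94, "gripper": 255},
    {"dx": 0, "dy": 0, "dz": 0, "wx": 0, "wy": 0, "wz": -0.94, "gripper": 255},
    {"dx": 0, "dy": -0.966, "dz": 0, "wx": 0, "wy": 0, "wz": 0, "gripper": 255},
    {"dx": 0, "dy": -0.966, "dz": 0, "wx": 0, "wy": 0, "wz": 0, "gripper": 255},
    {"dx": 0, "dy": -0.966, "dz": 0, "wx": 0, "wy": 0, "wz": 0, "gripper": 255},
    {"dx": 0, "dy": -0.966, "dz": 0, "wx": 0, "wy": 0, "wz": 0, "gripper": 255},
    {"dx": 0, "dy": -0.966, "dz": 0, "wx": 0, "wy": 0, "wz": 0, "gripper": 255},
    {"dx": 0, "dy": -0.966, "dz": 0, "wx": 0, "wy": 0, "wz": 0, "gripper": 255},
    {"dx": 0, "dy": -0.966, "dz": 0, "wx": 0, "wy": 0, "wz": 0, "gripper": 255},
    {"dx": 0, "dy": -0.966, "dz": 0, "wx": 0, "wy": 0, "wz": 0, "gripper": 255},
    {"dx": 0, "dy": -0.966, "dz": 0, "wx": 0, "wy": 0, "wz": 0, "gripper": 255},
    {"dx": 0, "dy": -0.966, "dz": 0, "wx": 0, "wy": 0, "wz": 0, "gripper": 255},
    {"dx": 0, "dy": -0.966, "dz": 0, "wx": 0, "wy": 0, "wz": 0, "gripper": 255},
    {"dx": 0, "dy": -0.966, "dz": 0, "wx": 0, "wy": 0, "wz": 0, "gripper": 255},
  ],
)

```text
time: 30.97
tool_pos: [0.4883, 0.175, 0.2268]
ee_rot: [-3.142, -0.0, 2.93]
wrist_force: [-0.3, -0.2, -0.2]
width: 0.0541
finger_force: 30.0
```

carry_out(
  deltas=[
    {"dx": 0, "dy": -0.966, "dz": 0, "wx": 0, "wy": 0, "wz": 0, "gripper": 255},
    {"dx": 0, "dy": -0.966, "dz": 0, "wx": 0, "wy": 0, "wz": 0, "gripper": 255},
    {"dx": 0, "dy": -0.966, "dz": 0, "wx": 0, "wy": 0, "wz": 0, "gripper": 255},
    {"dx": 0, "dy": -0.966, "dz": 0, "wx": 0, "wy": 0, "wz": 0, "gripper": 255},
    {"dx": 0, "dy": -0.966, "dz": 0, "wx": 0, "wy": 0, "wz": 0, "gripper": 255},
    {"dx": 0, "dy": -0.966, "dz": 0, "wx": 0, "wy": 0, "wz": 0, "gripper": 255},
    {"dx": 0, "dy": -0.966, "dz": 0, "wx": 0, "wy": 0, "wz": 0, "gripper": 255},
    {"dx": 0, "dy": -0.966, "dz": 0, "wx": 0, "wy": 0, "wz": 0, "gripper": 255},
    {"dx": 0, "dy": -0.966, "dz": 0, "wx": 0, "wy": 0, "wz": 0, "gripper": 255},
    {"dx": 0, "dy": -0.966, "dz": 0, "wx": 0, "wy": 0, "wz": 0, "gripper": 255},
    {"dx": 0, "dy": -0.966, "dz": 0, "wx": 0, "wy": 0, "wz": 0, "gripper": 255},
    {"dx": 0, "dy": -0.966, "dz": 0, "wx": 0, "wy": 0, "wz": 0, "gripper": 255},
    {"dx": 0, "dy": -0.966, "dz": 0, "wx": 0, "wy": 0, "wz": 0, "gripper": 255},
    {"dx": 0, "dy": -0.966, "dz": 0, "wx": 0, "wy": 0, "wz": 0, "gripper": 255},
    {"dx": 0, "dy": -0.966, "dz": 0, "wx": 0, "wy": 0, "wz": 0, "gripper": 255},
    {"dx": 0, "dy": -0.966, "dz": 0, "wx": 0, "wy": 0, "wz": 0, "gripper": 255},
    {"dx": 0, "dy": -0.966, "dz": 0, "wx": 0, "wy": 0, "wz": 0, "gripper": 255},
    {"dx": 0, "dy": -0.966, "dz": 0, "wx": 0, "wy": 0, "wz": 0, "gripper": 255},
    {"dx": 0, "dy": -0.966, "dz": 0, "wx": 0, "wy": 0, "wz": 0, "gripper": 255},
    {"dx": 0, "dy": -0.966, "dz": 0, "wx": 0, "wy": 0, "wz": 0, "gripper": 255},
  ],
)

```text
time: 32.63
tool_pos: [0.4072, -0.2026, 0.2269]
ee_rot: [3.141, 0.0, 2.93]
wrist_force: [-0.2, -0.2, -0.4]
width: 0.0538
finger_force: 30.0
```

carry_out(
  deltas=[
    {"dx": 0.08, "dy": -0.966, "dz": 0, "wx": 0, "wy": 0, "wz": 0, "gripper": 255},
    {"dx": 0.08, "dy": -0.966, "dz": 0, "wx": 0, "wy": 0, "wz": 0, "gripper": 255},
    {"dx": 0, "dy": 0, "dz": 1, "wx": 0, "wy": 0, "wz": 0, "gripper": 255},
    {"dx": 0, "dy": 0, "dz": 1, "wx": 0, "wy": 0, "wz": 0, "gripper": 255},
    {"dx": 0, "dy": 0, "dz": 1, "wx": 0, "wy": 0, "wz": 0, "gripper": 255},
    {"dx": 0, "dy": 0, "dz": 1, "wx": 0, "wy": 0, "wz": 0, "gripper": 255},
    {"dx": 0, "dy": 0, "dz": 0.4, "wx": 0, "wy": 0, "wz": 0, "gripper": 255},
    {"dx": 0, "dy": 0, "dz": 0, "wx": 0, "wy": 0, "wz": 0, "gripper": 255},
    {"dx": 0, "dy": 0, "dz": 0, "wx": 0, "wy": 0, "wz": 0, "gripper": 255},
    {"dx": 0, "dy": 0, "dz": 0, "wx": 0, "wy": 0, "wz": 0, "gripper": 255},
  ],
)

```text
time: 33.47
tool_pos: [0.3971, -0.2394, 0.1401]
ee_rot: [-3.141, 0.002, 2.93]
wrist_force: [-0.3, -0.7, -0.8]
width: 0.0537
finger_force: 30.0
```

carry_out(
  deltas=[
    {"dx": 0, "dy": 0, "dz": 0.2, "wx": 0, "wy": 0, "wz": 0, "gripper": 255},
    {"dx": 0, "dy": 0, "dz": 0.2, "wx": 0, "wy": 0, "wz": 0, "gripper": 255},
    {"dx": 0, "dy": 0, "dz": 0.1, "wx": 0, "wy": 0, "wz": 0, "gripper": 255},
    {"dx": 0, "dy": 0, "dz": 0.06, "wx": 0, "wy": 0, "wz": 0, "gripper": 255},
    {"dx": 0, "dy": 0, "dz": 0, "wx": 0, "wy": 0, "wz": 0, "gripper": 255},
    {"dx": 0, "dy": 0, "dz": 0, "wx": 0, "wy": 0, "wz": 0, "gripper": 255},
  ],
)

```text
time: 33.97
tool_pos: [0.3965, -0.239, 0.1275]
ee_rot: [3.142, 0.0, 2.93]
wrist_force: [0.1, 0.3, -1.0]
width: 0.0537
finger_force: 30.0
```

carry_out(
  deltas=[
    {"dx": 0, "dy": 0, "dz": 0.04, "wx": 0, "wy": 0, "wz": 0, "gripper": 255},
    {"dx": 0, "dy": 0, "dz": 0.03, "wx": 0, "wy": 0, "wz": 0, "gripper": 255},
    {"dx": 0, "dy": 0, "dz": 0, "wx": 0, "wy": 0, "wz": 0, "gripper": 255},
    {"dx": 0, "dy": 0, "dz": 0, "wx": 0, "wy": 0, "wz": 0, "gripper": 255},
  ],
)

```text
time: 34.3
tool_pos: [0.3965, -0.239, 0.1274]
ee_rot: [3.142, 0.0, 2.93]
wrist_force: [-1.8, 1.6, 7.2]
width: 0.0537
finger_force: 30.0
```

carry_out(
  deltas=[
    {"dx": 0, "dy": 0, "dz": 0, "wx": 0, "wy": 0, "wz": 0, "gripper": 0},
    {"dx": 0, "dy": 0, "dz": 0, "wx": 0, "wy": 0, "wz": 0, "gripper": 0},
    {"dx": 0, "dy": 0, "dz": 0, "wx": 0, "wy": 0, "wz": 0, "gripper": 0},
    {"dx": 0, "dy": 0, "dz": 0, "wx": 0, "wy": 0, "wz": 0, "gripper": 0},
    {"dx": 0, "dy": 0, "dz": -0.5, "wx": 0, "wy": 0, "wz": 0, "gripper": 0},
    {"dx": 0, "dy": 0, "dz": -1, "wx": 0, "wy": 0, "wz": 0, "gripper": 0},
    {"dx": 0, "dy": 0, "dz": -1, "wx": 0, "wy": 0, "wz": 0, "gripper": 0},
    {"dx": 0, "dy": 0, "dz": -1, "wx": 0, "wy": 0, "wz": 0, "gripper": 0},
    {"dx": 0, "dy": 0, "dz": -1, "wx": 0, "wy": 0, "wz": 0, "gripper": 0},
    {"dx": 0, "dy": 0, "dz": -1, "wx": 0, "wy": 0, "wz": 0, "gripper": 0},
    {"dx": -0.5, "dy": 0, "dz": -1, "wx": 0, "wy": 0, "wz": 0, "gripper": 0},
    {"dx": -0.5, "dy": 0, "dz": -1, "wx": 0, "wy": 0, "wz": 0, "gripper": 0},
    {"dx": -0.5, "dy": 0, "dz": -1, "wx": 0, "wy": 0, "wz": 0, "gripper": 0},
    {"dx": 0, "dy": 0, "dz": 0, "wx": 0, "wy": 0, "wz": 0, "gripper": 0},
    {"dx": 0, "dy": 0, "dz": 0, "wx": 0, "wy": 0, "wz": 0, "gripper": 0},
    {"dx": 0, "dy": 0, "dz": 0, "wx": 0, "wy": 0, "wz": 0, "gripper": 0},
  ],
)

```text
time: 35.63
tool_pos: [0.4252, -0.2449, 0.295]
ee_rot: [3.141, -0.002, 2.93]
wrist_force: [0.2, -0.3, -0.5]
width: 0.0942
finger_force: 0.0
```

```bash
python3 - <<'E' 2>/dev/null
from h import *
import pickle
c,im=shot('wrist','pics/w8.png'); pickle.dump((c,im),open('w8.pkl','wb'))
d={n:shot(n,f'pics/{n}4.png') for n in ('scene','side')}
V=[('wrist',c,im)]+[(n,*d[n]) for n in d]
for n,cc,i in V:
    fit(cc,i,(.397,-.239),'square',.027,0,-12,.066,name=n+' sq top'); fit(cc,i,(.397,-.239),'square',.043,0,-12,.01,tol=.005,name=n+' sq board')
for n,x,a,b in (('small',(.4685,-.1),.022,.037),('large',(.5505,-.388),.033,.05)):
    fit(c,im,x,'round',a,0,0,.066,name=n+' top'); fit(c,im,x,'round',b,0,0,.01,tol=.005,name=n+' board')
d0=pickle.load(open('d0.pkl','rb'))
for n,x,a,z in (('cup',(.52,-.235),.025,.048),('tub',(.53,.219),.026,.054)):
    for k in d: fit(*d0[k],x,'round',a,0,0,z,name=f'{n} {k} before'); fit(*d[k],x,'round',a,0,0,z,name=f'{n} {k} after')
cv2.imwrite('pics/fin.png',cv2.resize(d['scene'][1][100:330,130:530],None,fx=2,fy=2,interpolation=cv2.INTER_CUBIC)[:,:,::-1])
E
```

```text
wrist sq top ctr mm [ 397.4 -238.1] th -12.1 n 112 med|res| mm 1.0
wrist sq board ctr mm [ 396.2 -238.3] th -12.1 n 112 med|res| mm 0.92
scene sq top ctr mm [ 398.3 -239.6] th -12.0 n 112 med|res| mm 0.93
scene sq board ctr mm [ 396.  -240.3] th -11.9 n 91 med|res| mm 0.51
side sq top ctr mm [ 398.  -239.7] th -11.8 n 112 med|res| mm 1.96
side sq board ctr mm [ 397.3 -240.4] th -12.1 n 76 med|res| mm 1.05
small top ctr mm [ 468.7 -101.2] th 0.0 n 120 med|res| mm 1.05
small board ctr mm [468.5 -99.4] th 0.0 n 107 med|res| mm 0.96
large top ctr mm [ 545.2 -391.8] th 0.0 n 57 med|res| mm 1.91
large board ctr mm [ 553.7 -386.2] th 0.0 n 61 med|res| mm 1.86
cup scene before ctr mm [ 519.8 -239.3] th 0.0 n 115 med|res| mm 1.88
cup scene after ctr mm [ 519.9 -239.3] th 0.0 n 116 med|res| mm 1.89
cup side before ctr mm [ 521.6 -239.2] th 0.0 n 116 med|res| mm 2.39
cup side after ctr mm [ 524.2 -239.1] th 0.0 n 120 med|res| mm 1.93
tub scene before ctr mm [529.5 216.8] th 0.0 n 120 med|res| mm 2.05
tub scene after ctr mm [529.6 216.8] th 0.0 n 120 med|res| mm 2.1
tub side before ctr mm [525.8 219. ] th 0.0 n 110 med|res| mm 1.93
tub side after ctr mm [527.2 216.8] th 0.0 n 47 med|res| mm 1.73
```

View pics/w8.png

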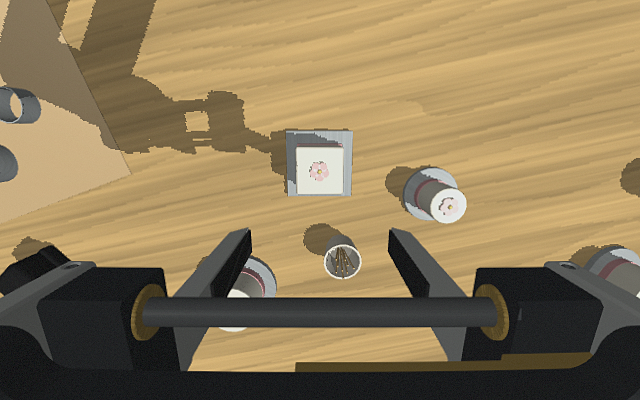

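View pics/fin.png

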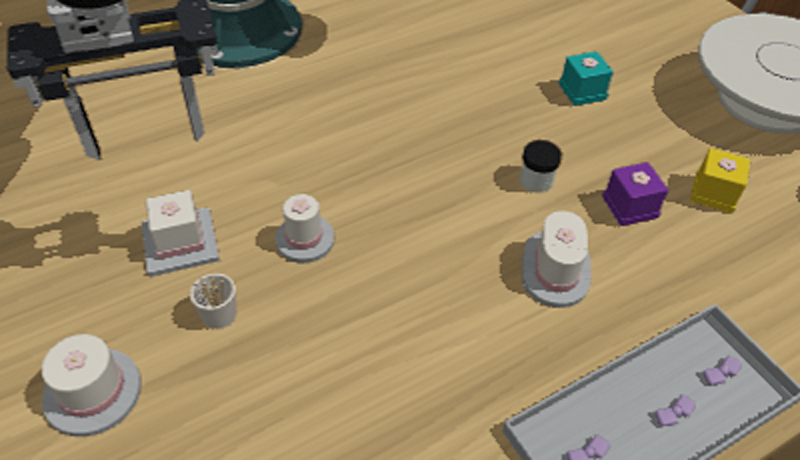

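w8 shows the square cake parallel to its board, with an even border, at (320,165). The final scene crop shows all four cakes upright and centred within about 2 mm on their own boards. Fixed-camera fits before and after show the cup and tub did not move, so I'm handing in.

```bash
python3 -c "
from bench import robot
print(robot.close_job())"
```

```text
the job is handed in; nothing more can be done
None
```

All four cakes stand upright and centred on their own boards within about 2 mm, with the square and oval lined up to about 1°; the cup, tub and decoys were left alone, and the job was handed in at about 36 s.

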